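# Fit the solar panel to the model house and hold its roof at the test tilt

## Task

Slide the solar panel, cells up, into the grooved slot on top of the closed flat roof of the plywood model house until it sits fully home against the stop at the hinge side. Then lift the roof by its handle and hold it open at 40 degrees so that a charging reading can be taken; nothing props the roof, so finish while still holding the handle. Do not let the roof drop, and leave the other things on the table where they are.

Things in the scene. Friction and masses are not known exactly. Their poses are not given: they have to be found in the camera images.
- panel: Solar panel: flat rigid black slab with five dark cells and two thin bright lines along its top, 125 mm long (its x), 60 mm wide (its y), 7 mm thick, about 85 g. Origin: centre of its underside; z up out of the cell face. It starts cells up on the table, left or right of the house. Either end may go in first.
- slot_home (a point): Point on the roof deck's top face (130 mm above the table, roof closed) where the centre of the panel's underside lies when fully home. Moves with the roof. Axes (roof closed): x from the roof's open front edge (robot's side) to the hinge, the way the panel slides in; y along the hinge; z up. End stop, 13 mm high, 62.5 mm from here along +x. Deck 230 mm wide, its front edge at x = -92.5 mm.
- slot_mouth (a point): Middle of the slot's mouth on the deck, 80 mm before the end stop; axes as slot_home. Two aluminium channels guide the panel's long edges: groove 63 mm wide, 9 mm high, lips 5 mm over each edge, 13 mm high in all. The last 65 mm before the stop are grooved; the 15 mm before them taper, about 6 mm wider a side at the mouth. Before the mouth the deck is bare: 45 mm of the panel stay clear when home.
- roof (a joint): Hinge angle of the roof in rad: 0 closed (flat, resting on the walls), growing as the front edge is lifted; 40 degrees = 0.698; end of travel 1.3. The hinge is free: the roof (about 0.2 kg) falls shut whenever it is let go.
- roof_hinge (a point): Middle of the roof's hinge line, at the far side of the house, 124 mm above the table. The hinge line runs along this point's y. Axes turn with the roof (as slot_home).
- roof_handle (a point): Steel bow handle on the roof's front edge, facing the robot: round bar 10 mm thick, 80 mm long along its y, on two legs 35 mm long. Origin: middle of the bar, 120 mm above the table when closed; from the hinge line 216 mm to the front, 4 mm down. Gap of 30 mm between bar and roof edge, open above and below: a finger fits down each side. The bar can turn in a grip as the roof swings.
- house: Model house of laser-cut plywood, fixed to the table: base 190 x 230 mm, walls 124 mm high, with a door, windows and small sensor boards. Origin: centre of its footprint on the table; front (handle side) to its -x. The hinge is 90 mm behind the origin (its +x).
- blank: Bystander: spare plywood wall part, 110 x 85 x 6 mm, lying flat on the table on the side of the house where the panel is not. Origin: centre of its underside.
- meter: Bystander: grey handheld multimeter, 75 x 145 x 41 mm, lying flat. Origin: centre of its underside.
- screwdriver: Bystander: screwdriver with a black handle, lying between robot and house. Origin: underside, mid-length.
- tape: Bystander: roll of paper tape, 90 mm across, 24 mm high, lying flat. Origin: centre of its underside.
- tub: Bystander: small white plastic tub, 70 mm across, 40 mm high. Origin: centre of its underside.
- cutters: Bystander: side cutters with grey grips, about 120 mm long and 12 mm high, lying flat near the robot's left. Origin: at their pivot, on the table.
Mind the look-alikes: they are no part of the job. There is more than one size of the panel; the job needs the middle-sized.

How it is judged:
By the outcome, as a careful person would: the job done as asked, in the order asked, and still so for the second after the job is handed in, while the arm keeps its last pose, push and grip.
It also fails if it takes over 70 s, if anything falls off the work surface, if the arm or the gripper's body presses on something with over 40 N, if the wrist force passes 120 N, or if a joint passes its speed limit or range.

## Robot

A 6-joint arm with a two-finger parallel gripper is mounted at the origin on the work surface. World frame = base frame: x ahead of the robot, y to its left, z up, the work surface at z = 0. Lengths are in m, angles in degrees, forces in N, time in s.
With the tool pointing down it reaches from about 0.4 to 0.825 m from the base axis. Payload 7 kg.
Tool frame: the origin (TCP) lies at the very end of the fingers, on their centre line; the grasp point (between the pads) lies 19 mm behind it; z points along the fingers, y is the direction in which the jaws open and shut (so a half turn about z gives the same grasp; the last joint's range is limited). The gripper opens to 88 mm and grips with 3 to 60 N. Pads are 19 mm wide; open, the fingers measure 130 mm over their backs; the gripper's body (78 mm by 193 mm) begins 47 mm behind the grasp point.
Start: joints at [85.319, 20.546, 0.682, 0, -70.136, -16.507], TCP at [0.244, 0.629, 0.227] pointing down, gripper open.
Joint ranges: [-176.03, 176.03], [-82.01, 121.73], [-58.28, 71.71], [-173.87, 95.51], [-174.79, -0.11], [-173.66, 173.66]. Speed limits (degrees/s): [136.94, 136.94, 172.46, 180, 180, 180].

## Interface

Orientations are given as [roll, pitch, yaw] about the fixed x, y, z axes, in that order (R = Rz(yaw) Ry(pitch) Rx(roll)).
In Python, from plant import ctrl gives the robot as it stands.
- The arm moves only by the tool move_arm, never from a script. Its argument "increments" is a list of rows, each a list of 2 entries, a list of its own where there are three numbers: the shift along the world's x, y, z in mm, then the turn about the world's z in rad. A call has exactly 8 rows; each row shifts and turns the pose as measured when the row begins; what a row does not reach is not made up. A row lasts 1/10 s, in which the tool goes at most 50 mm and 8.59 degrees, less where a joint would pass 70% of its speed; a pose out of reach is approached as far as the arm can. A call with a gripper value outside its range is refused whole. "jaw" is the gripper command: -1 is shut, 1 is fully open, values between are in proportion, set as the call begins (left out, the last holds). The fingers move at their own pace and stop on an object; the grip force is fixed at half the most. Time passes only in rows, so rows that do not move let the fingers close, or fill a call up. It gives the time, the measured TCP pose, the force and the opening at its end, in the units of the state.
- ctrl.get_obs(): the state, without advancing time (a new reading comes with each control period).
- ctrl.snapshot(name): name is "scene" or "top" or "wrist"; returns a dict with "color" (400x640x3 uint8, red, green, blue), "fx", "fy", "cx", "cy" (pixels), "D" ([k1, k2, p1, p2, k3] as OpenCV has them; the pictures are not rectified), "R" (3x3) and "t" (3): a world point X has camera coordinates R X + t. Camera axes: x right, y down, z forward; pixel columns grow to the right and rows downward; lengths in m; the calibration is good to about 2 mm. A picture is of the moment at which its call begins. There is no depth.
- ctrl.close_job(): hands the job in, once; it reports no verdict.
The state is a dict: "clock": time; "joint_pos": joint angles; "qvel": joint speeds; "tau": joint torques, N m; "tool_pos": TCP position; "orientation": TCP orientation; "force": force on the tool from outside, world axes, zero at the start; "moment": the same for the moment, N m; "opening": finger opening in m.
Only numpy, scipy, OpenCV 4.12 (cv2) and the standard library are available. Lean on these libraries where they do the work, as an engineer would, in place of code of your own. Each camera call takes 0.05 s, during which the arm holds its last target.

## Working session

There is one attempt and no reset: what is moved stays moved. The work goes in short steps, Python scripts to look and compute and a tool call to move; the robot and the scene stay as the last step left them, time stands still between calls to the robot, and variables do not carry over. Pictures are saved under pics/ and viewed, and the job is handed in when it is done.

Besides the shell and the picture viewer there is one more tool, called after "Emit:" by a JSON object that holds its "api" and its "payload", one argument or row to a line. move_arm: Moves the arm, as the interface text tells. Its arguments: {"type":"object","properties":{"increments":{"type":"array","items":{"type":"array"}},"jaw":{"type":"number"}},"required":["increments"]}

```bash
ls; mkdir -p pics
python3 - <<'E'
from plant import ctrl
import cv2
print(ctrl.get_obs())
for n in ("scene","top","wrist"):
    s=ctrl.snapshot(n); cv2.imwrite(f"pics/{n}0.png",s["color"][:,:,::-1])
    print(n,s["fx"],s["D"],s["R"],s["t"])
E
```

```text
pics
{'clock': 0.0, 'joint_pos': array([ 8.53193042e+01,  2.05898896e+01,  6.31852265e-01, -2.01338020e-02,
       -7.01339173e+01, -1.65063613e+01]), 'qvel': array([ 0.07405576, -0.04115442,  0.05033997,  0.06916014, -0.05906656,
       -0.12185627]), 'tau': array([ 2.67234309e-04, -5.82714307e+01,  2.93051237e+01,  6.99689224e+00,
        6.91245645e-03, -1.57537174e-04]), 'tool_pos': array([0.24380798, 0.62889837, 0.22562548]), 'orientation': array([ 1.79906457e+02, -7.98190196e-03, -2.11939078e+01]), 'force': array([0.68022375, 0.1588249 , 1.16002748]), 'moment': array([-0.00817722, -0.00354213,  0.00363013]), 'opening': 0.08712967786297224}
scene 500.6913565447257 [-0.14703171  0.          0.          0.          0.        ] [[-0.11627509  0.99292646 -0.02402398]
 [ 0.54322194  0.04332625 -0.83847049]
 [-0.83149866 -0.11054358 -0.54441721]] [ 0.13111307 -0.21217832  1.87053838]
top 435.05002057242285 [-0.0251683  0.         0.         0.         0.       ] [[-0.00815979 -0.99982532  0.01681531]
 [-0.98565667  0.00520721 -0.16868258]
 [ 0.16856556 -0.01795053 -0.98552698]] [-0.06448685  0.52246184  1.26717098]
wrist 275.3060219465994 [0.00696148 0.         0.         0.         0.        ] [[-3.62111356e-01 -9.32134537e-01  7.56030341e-04]
 [-8.95096089e-01  3.47948964e-01  2.78809092e-01]
 [-2.60150643e-01  1.00283218e-01 -9.60346249e-01]] [ 0.67429923 -0.03647384  0.39016677]
```

View pics/scene0.png

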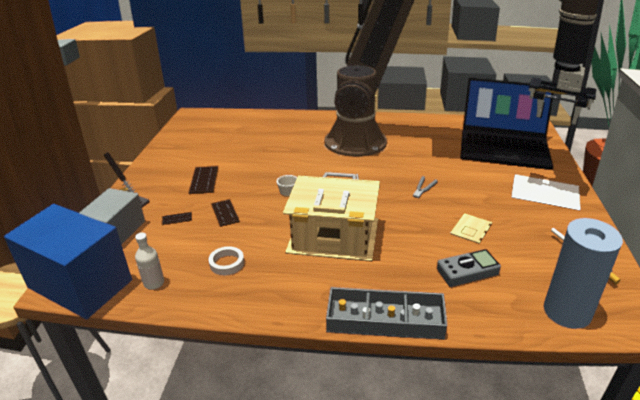

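View pics/top0.png

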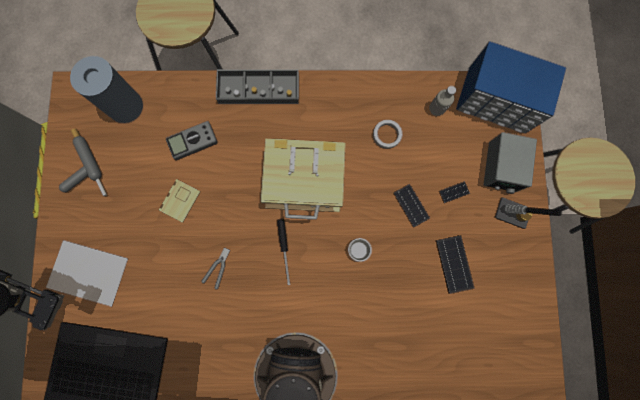

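View pics/wrist0.png

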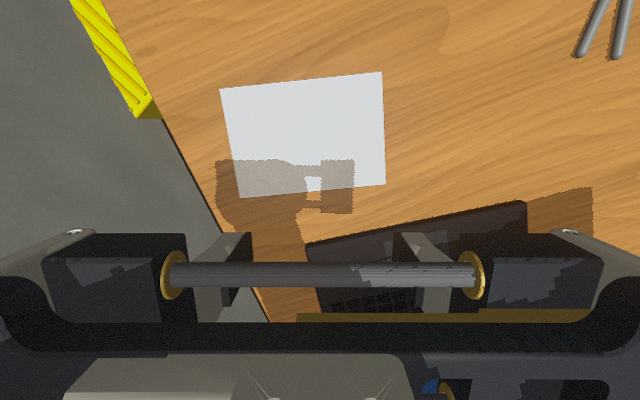

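The top view shows three panels at (411,205), (454,192) and (454,264), and the house near (304,175) with its handle at (301,212). I'll measure them next.

```bash
cat > h.py <<'E'
import numpy as np, cv2
from plant import ctrl
def K(s): return np.array([[s["fx"],0,s["cx"]],[0,s["fy"],s["cy"]],[0,0,1.]])
def ray(s,px,z):
    p=cv2.undistortPoints(np.array(px,float).reshape(-1,1,2),K(s),np.array(s["D"],float)).reshape(-1,2)
    R=np.array(s["R"]);c=-R.T@np.array(s["t"])
    d=np.c_[p,np.ones(len(p))]@R
    return c+d*((z-c[2])/d[:,2])[:,None]
def proj(s,X):
    return cv2.projectPoints(np.array(X,float).reshape(-1,1,3),cv2.Rodrigues(np.array(s["R"]))[0],np.array(s["t"]),K(s),np.array(s["D"],float))[0].reshape(-1,2)
def shot(n,name=None,crop=None,f=1):
    s=ctrl.snapshot(n)
    if name:
        im=s["color"][:,:,::-1]
        if crop: x0,y0,x1,y1=crop; im=im[y0:y1,x0:x1]
        cv2.imwrite(f"pics/{name}.png",cv2.resize(im,None,fx=f,fy=f,interpolation=cv2.INTER_CUBIC))
    return s
E
python3 - <<'E'
from h import *
s=shot("top","house1",(235,120,375,230),5)
im=s["color"]; hsv=cv2.cvtColor(im,cv2.COLOR_RGB2HSV)
m=((hsv[:,:,2]<75)).astype(np.uint8); m[:, :370]=0; m[:150]=0;m[300:]=0;m[:,490:]=0
m=cv2.morphologyEx(m,cv2.MORPH_CLOSE,np.ones((3,3)))
for c in cv2.findContours(m,0,2)[0]:
    if cv2.contourArea(c)<150: continue
    P=ray(s,c.reshape(-1,2),0.007)[:,:2]*1000
    (r)=cv2.minAreaRect(P.astype(np.float32)); print(cv2.minAreaRect(c)[0],r, cv2.boxPoints(r).round(0).tolist())
# roof
m=cv2.inRange(hsv,(15,50,120),(35,255,255)); m[:,:250]=0;m[:,360:]=0;m[:130]=0;m[230:]=0
c=max(cv2.findContours(m,0,2)[0],key=cv2.contourArea)
P=ray(s,c.reshape(-1,2),0.13)[:,:2]*1000; r=cv2.minAreaRect(P.astype(np.float32)); print("roof",cv2.contourArea(c),r,cv2.boxPoints(r).round(0).tolist())
cv2.imwrite("pics/pan1.png",cv2.resize(im[170:310,370:500,::-1],None,fx=4,fy=4))
E
```

```text
(454.1177062988281, 263.9705810546875) ((319.1369323730469, -485.4178466796875), (164.62364196777344, 80.5831298828125), 10.804523468017578) [[231.0, -461.0], [246.0, -540.0], [408.0, -510.0], [392.0, -430.0]]
(410.94183349609375, 205.17074584960938) ((500.1376953125, -360.8397216796875), (122.7481918334961, 59.55730438232422), 28.279159545898438) [[432.0, -364.0], [460.0, -416.0], [568.0, -358.0], [540.0, -306.0]]
(454.0205383300781, 192.05479431152344) ((540.937744140625, -498.58795166015625), (41.38214874267578, 88.67584991455078), 19.706811904907227) [[507.0, -464.0], [536.0, -547.0], [575.0, -533.0], [545.0, -450.0]]
roof 5074.0 ((581.1199340820312, -28.364669799804688), (232.8345947265625, 186.72555541992188), 86.84062194824219) [[481.0, -139.0], [668.0, -150.0], [681.0, 83.0], [494.0, 93.0]]
```

View pics/house1.png

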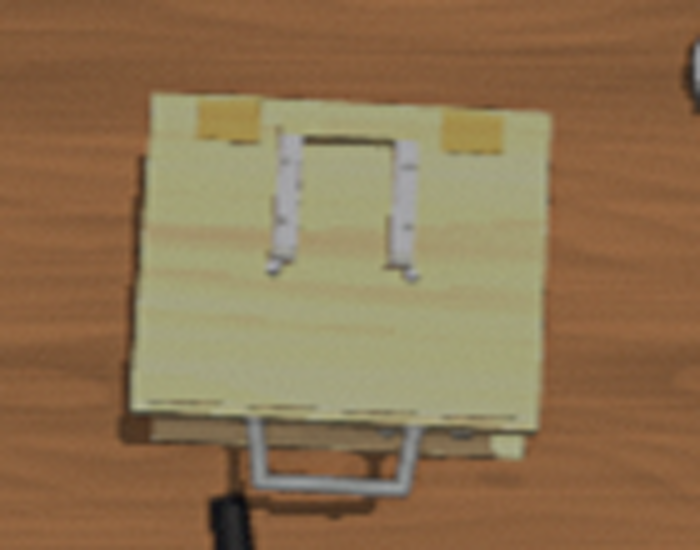

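View pics/pan1.png

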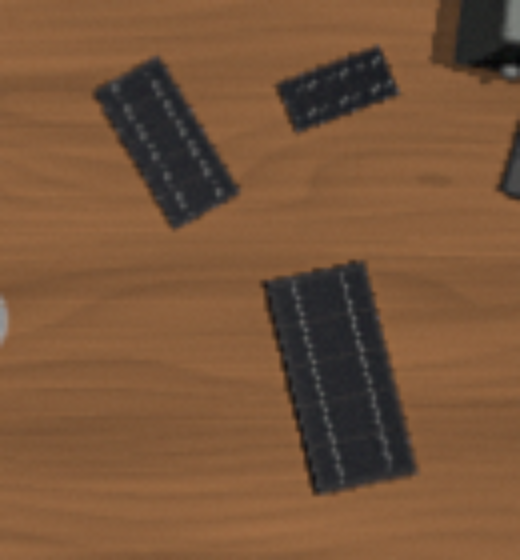

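The middle panel measures 123×60 mm, centred at (500,-361) mm with its long axis at 28.3°, so it's the right one. I'll swing over to it, bowing outward to stay inside the reach.

Emit:
{"api": "move_arm", "payload": {
  "increments": [
    [[32, -38, 0], -0.14],
    [[32, -38, 0], -0.14],
    [[32, -38, 0], -0.14],
    [[32, -38, 0], -0.14],
    [[32, -38, 0], -0.14],
    [[32, -38, 0], -0.14],
    [[32, -38, 0], -0.14],
    [[32, -38, 0], -0.14]
  ]
}}

```text
clock: 1.0
tool_pos: [0.4979, 0.3227, 0.2235]
orientation: [179.8, -0.0, -87.2]
force: [0.2, 1.6, -0.2]
opening: 0.0873
```

Emit:
{"api": "move_arm", "payload": {
  "increments": [
    [[2, -49, 0], -0.14],
    [[2, -49, 0], -0.14],
    [[2, -49, 0], -0.14],
    [[2, -49, 0], -0.14],
    [[2, -49, 0], -0.14],
    [[2, -49, 0], -0.14],
    [[2, -49, 0], -0.14],
    [[0, -49, 0], -0.14]
  ]
}}

```text
clock: 1.8
tool_pos: [0.5127, -0.077, 0.2227]
orientation: [179.9, -0.0, -154.1]
force: [0.9, 0.7, -0.2]
opening: 0.0874
```

Emit:
{"api": "move_arm", "payload": {
  "increments": [
    [[-6, -40, 0], 0.04],
    [[-6, -40, 0], 0],
    [[-6, -40, 0], 0],
    [[-6, -40, 0], 0],
    [[-6, -40, 0], 0],
    [[-6, -40, 0], 0],
    [[-6, -40, 0], 0],
    [[0, -20, 0], 0]
  ]
}}

```text
clock: 2.6
tool_pos: [0.4657, -0.3924, 0.2227]
orientation: [179.9, -0.0, -152.3]
force: [0.3, 0.5, 0.1]
opening: 0.0876
```

Run:
```python
from h import *
o=ctrl.get_obs();print(o["joint_pos"],o["tool_pos"],o["orientation"])
s=shot("wrist","w2"); R=np.array(s["R"]);print("cam",-R.T@np.array(s["t"]))
print(proj(s,[[500,-361,7]]) if 0 else proj(s,[[.5,-.361,.007]]))
s=shot("top","house2",(235,120,375,230),5)
```

```text
[-21.81740985  14.60775128  -8.23050316  -0.09370393 -67.26568944
 -40.42892467] [ 0.4656888  -0.3924099   0.22268675] [ 1.79864852e+02 -1.68912561e-03 -1.52282624e+02]
cam [ 0.39794727 -0.42764189  0.38131661]
[[329.50238572 208.71175352]]
```

View pics/w2.png

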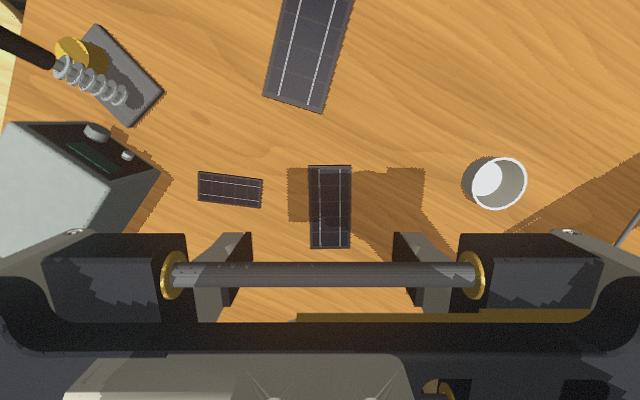

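The wrist view shows the middle panel at about (330,207), with the small one at (230,190) and the large one at the top. I'll refine the panel pose from this view, and the house pose from the top view.

Run:
```python
from h import *
s=shot("wrist"); hsv=cv2.cvtColor(s["color"],cv2.COLOR_RGB2HSV)
m=np.zeros((400,640),np.uint8); w=slice(155,260),slice(290,375)
m[w]=((hsv[w][:,:,1]<110)).astype(np.uint8)*255
m=cv2.morphologyEx(m,cv2.MORPH_CLOSE,np.ones((3,3)))
c=max(cv2.findContours(m,0,2)[0],key=cv2.contourArea); print(cv2.boundingRect(c))
b=cv2.boxPoints(cv2.minAreaRect(c)); 
P=ray(s,c.reshape(-1,2),0.007)[:,:2]*1000
r=cv2.minAreaRect(P.astype(np.float32)); print(r,cv2.boxPoints(r).round(1).tolist())
cv2.imwrite("pics/m2.png",cv2.resize(np.hstack([m[150:265,280:380],cv2.cvtColor(s["color"],cv2.COLOR_RGB2GRAY)[150:265,280:380]]),None,fx=4,fy=4))
s=ctrl.snapshot("top"); hsv=cv2.cvtColor(s["color"],cv2.COLOR_RGB2HSV)
# handpicked features in house1 crop (x5): px=235+u/5
def p(u,v): return [235+(u+.5)/5-.5,120+(v+.5)/5-.5]
f={"handleL":(264,483,.120),"handleR":(404,489,.120),"roofFL":(131,410,.13),"roofFR":(537,430,.13),"roofBL":(152,94,.13),"roofBR":(551,113,.13),
"chLback":(289,137,.143),"chRback":(406,142,.143),"chLfront":(284,258,.143),"chRfront":(401,263,.143),"stopL":(302,142,.143),"stopR":(394,146,.143)}
for k,(u,v,z) in f.items(): print(k,p(u,v),(ray(s,[p(u,v)],z)[0]*1000).round(1))
```

```text
(308, 165, 44, 84)
((499.7052001953125, -360.7772216796875), (124.47515106201172, 59.274654388427734), 28.470863342285156) [[430.8999938964844, -364.3999938964844], [459.1000061035156, -416.5], [568.5, -357.20001220703125], [540.2999877929688, -305.1000061035156]]
handleL [287.4, 216.2] [453.8  17.  120. ]
handleR [315.4, 217.4] [449.9 -61.8 120. ]
roofFL [260.8, 201.6] [494.2  91.2 130. ]
roofFR [342.0, 205.6] [ 481.6 -136.7  130. ]
roofBL [265.0, 138.4] [678.5  81.7 130. ]
roofBR [344.8, 142.2] [ 666.4 -148.1  130. ]
chLback [292.4, 147.0] [648.7   2.3 143. ]
chRback [315.8, 148.0] [645.6 -64.2 143. ]
chLfront [291.4, 171.2] [578.3   5.  143. ]
chRfront [314.8, 172.2] [575.1 -60.8 143. ]
stopL [295.0, 148.0] [645.8  -5.1 143. ]
stopR [313.4, 148.8] [643.2 -57.3 143. ]
```

View pics/m2.png

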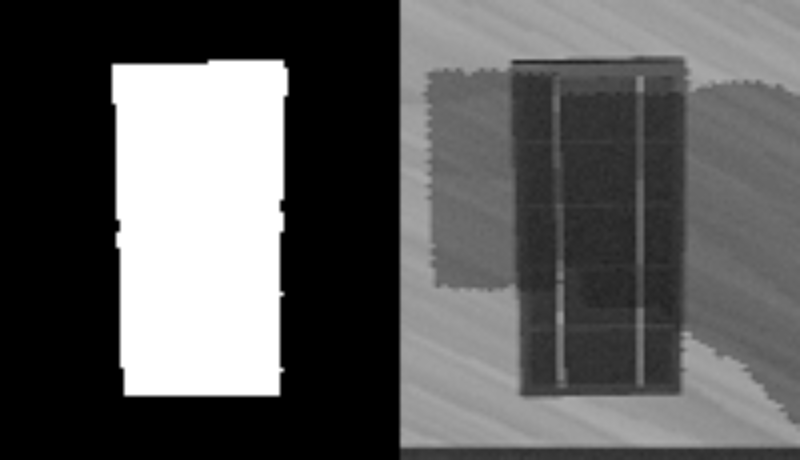

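View pics/house2.png

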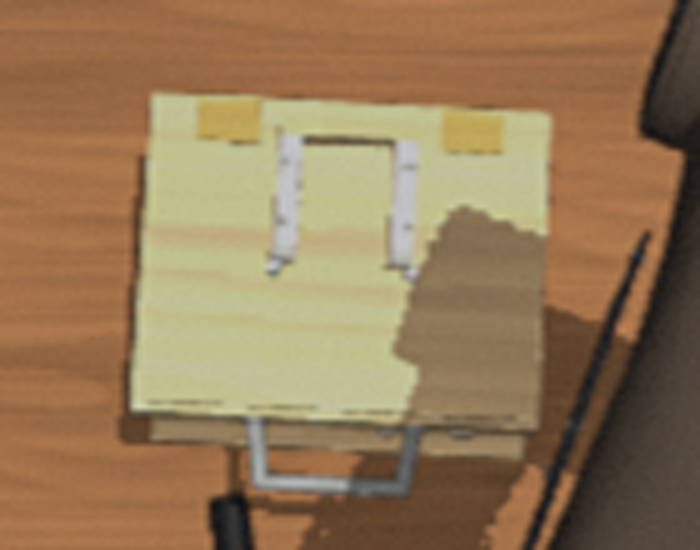

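Both views agree on the panel: (500,-361), 28.4°. The house is at yaw ≈ -2.95°, the slot's lateral offset is ≈ +2.0 mm, and home is near (581,-28). I'll grasp the panel 40 mm behind its centre.

Emit:
{"api": "move_arm", "payload": {
  "increments": [
    [[-1, 12, -40], 0.012],
    [[0, 0, -40], 0],
    [[0, 0, -40], 0],
    [[0, 0, -40], 0],
    [[0, 0, -30], 0],
    [[0, 0, -10], 0],
    [[0, 0, 0], 0],
    [[0, 0, 0], 0]
  ]
}}

```text
clock: 3.6
tool_pos: [0.4691, -0.3704, 0.0222]
orientation: [-179.7, 0.3, -151.0]
force: [-0.5, -0.5, 0.6]
opening: 0.0879
```

Run:
```python
from h import *
o=ctrl.get_obs();print(o["tool_pos"],o["orientation"],o["force"])
s=shot("wrist","w3")
```

```text
[ 0.46905104 -0.37036157  0.02218468] [-179.72351502    0.34677697 -150.96979852] [-0.52113755 -0.46208033  0.59285293]
```

View pics/w3.png

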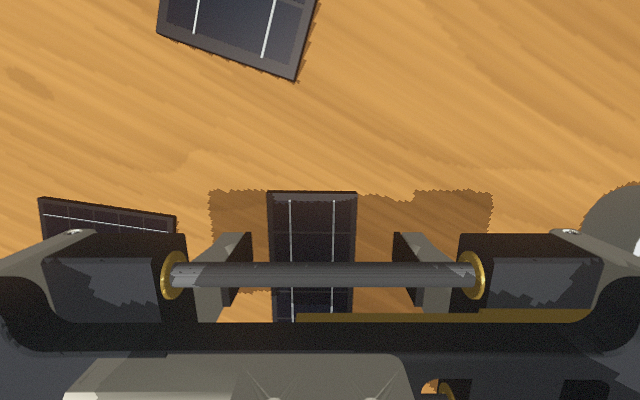

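The panel lies between the fingers, with its rear edge at row 192 toward the camera. The tool drifted to (469,-370), so I'll correct it and lower the rest.

Emit:
{"api": "move_arm", "payload": {
  "increments": [
    [[-4, -9.5, 0], -0.01],
    [[0, 0, 0], 0],
    [[0, 0, -8], 0],
    [[0, 0, -6], 0],
    [[0, 0, 0], 0],
    [[0, 0, 0], 0],
    [[0, 0, 0], 0],
    [[0, 0, 0], 0]
  ]
}}

```text
clock: 4.45
tool_pos: [0.4674, -0.3824, 0.0121]
orientation: [-179.3, 0.7, -151.6]
force: [0.5, -0.1, -0.6]
opening: 0.0877
```

Emit:
{"api": "move_arm", "payload": {
  "increments": [
    [[-2, 2, -4], 0],
    [[0, 0, -4], 0],
    [[0, 0, 0], 0],
    [[0, 0, 0], 0],
    [[0, 0, 0], 0],
    [[0, 0, 0], 0],
    [[0, 0, 0], 0],
    [[0, 0, 0], 0]
  ]
}}

```text
clock: 5.25
tool_pos: [0.4655, -0.3801, 0.0035]
orientation: [-179.3, 0.7, -151.6]
force: [0.0, -0.2, -0.4]
opening: 0.0876
```

Emit:
{"api": "move_arm", "payload": {
  "increments": [
    [[0, 0, -2], 0],
    [[0, 0, 0], 0],
    [[0, 0, 0], 0],
    [[0, 0, 0], 0],
    [[0, 0, 0], 0],
    [[0, 0, 0], 0],
    [[0, 0, 0], 0],
    [[0, 0, 0], 0]
  ]
}}

```text
clock: 6.05
tool_pos: [0.4655, -0.3801, 0.0015]
orientation: [-179.3, 0.7, -151.6]
force: [-0.1, 0.4, -0.1]
opening: 0.087
```

Emit:
{"api": "move_arm", "payload": {
  "increments": [
    [[0, 0, 0], 0],
    [[0, 0, 0], 0],
    [[0, 0, 0], 0],
    [[0, 0, 0], 0],
    [[0, 0, 0], 0],
    [[0, 0, 0], 0],
    [[0, 0, 0], 0],
    [[0, 0, 0], 0]
  ],
  "jaw": -1
}}

```text
clock: 6.85
tool_pos: [0.4656, -0.3802, 0.0015]
orientation: [-179.3, 0.7, -151.6]
force: [0.7, -0.1, 0.7]
opening: 0.0595
```

Emit:
{"api": "move_arm", "payload": {
  "increments": [
    [[0, 0, 5], 0],
    [[0, 0, 10], 0],
    [[0, 0, 20], 0],
    [[0, 0, 30], 0],
    [[0, 0, 30], 0],
    [[0, 0, 30], 0],
    [[0, 0, 25], 0],
    [[0, 0, 10], 0]
  ]
}}

```text
clock: 7.65
tool_pos: [0.4624, -0.3789, 0.1698]
orientation: [-179.5, 0.5, -151.6]
force: [0.2, -0.4, -0.5]
opening: 0.0593
```

Run:
```python
from h import *
o=ctrl.get_obs();print(o["tool_pos"],o["orientation"],o["force"],o["opening"])
s=shot("wrist","w4")
s=shot("scene","s4",(100,80,420,280),2)
```

```text
[ 0.46240557 -0.37892544  0.16983162] [-179.4927306     0.51242804 -151.61981119] [ 0.16595889 -0.35097808 -0.54220721] 0.059251686734919706
```

View pics/w4.png

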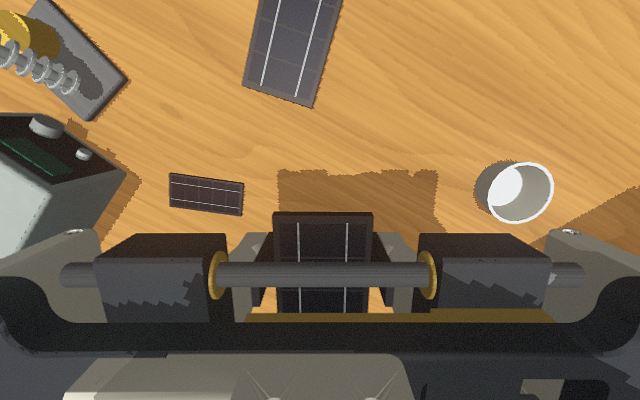

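View pics/s4.png

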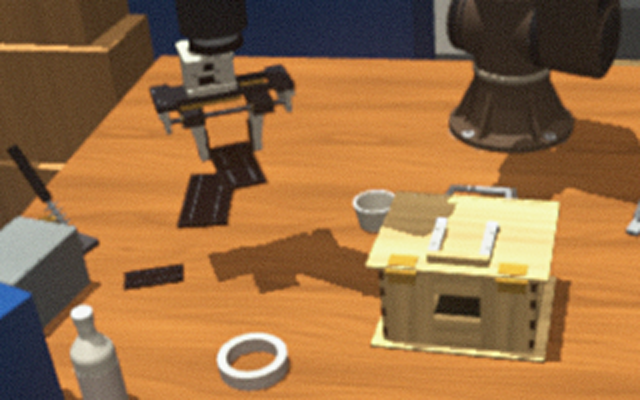

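The panel is held between the fingers, with its rear end at row 212 in the wrist view. Next I'll carry it to the deck front.

Emit:
{"api": "move_arm", "payload": {
  "increments": [
    [[-1, 25, 2], -0.06],
    [[-1, 40, 2], -0.07],
    [[-1, 40, 1], -0.07],
    [[-1, 45, 0], -0.07],
    [[-1, 45, 0], -0.07],
    [[-1, 45, 0], -0.07],
    [[-1, 40, 0], -0.07],
    [[-1, 30, 0], -0.05]
  ]
}}

```text
clock: 8.55
tool_pos: [0.4448, -0.0607, 0.1601]
orientation: [-179.9, -0.5, 176.2]
force: [1.3, -0.1, -0.3]
opening: 0.0595
```

Emit:
{"api": "move_arm", "payload": {
  "increments": [
    [[3, 15, 2], 0.01],
    [[3, 14, 0], 0.004],
    [[2, 8, 0], 0],
    [[1, 2, 0], 0],
    [[0, 0, 0], 0],
    [[0, 0, 0], 0],
    [[0, 0, 0], 0],
    [[0, 0, 0], 0]
  ]
}}

```text
clock: 9.35
tool_pos: [0.4487, -0.0189, 0.1553]
orientation: [-179.7, -1.1, 177.1]
force: [1.4, -0.2, -0.7]
opening: 0.0592
```

Run:
```python
from h import *
o=ctrl.get_obs();print(o["tool_pos"],o["orientation"],o["force"],o["opening"])
s=shot("wrist","w5")
s=shot("scene","s5",(240,120,420,270),4)
s=shot("top","t5",(235,120,375,230),5)
```

```text
[ 0.44870426 -0.01892913  0.15528738] [-179.7152313    -1.14994526  177.09347152] [ 1.39138009 -0.22760835 -0.74745572] 0.059167004807837376
```

View pics/s5.png

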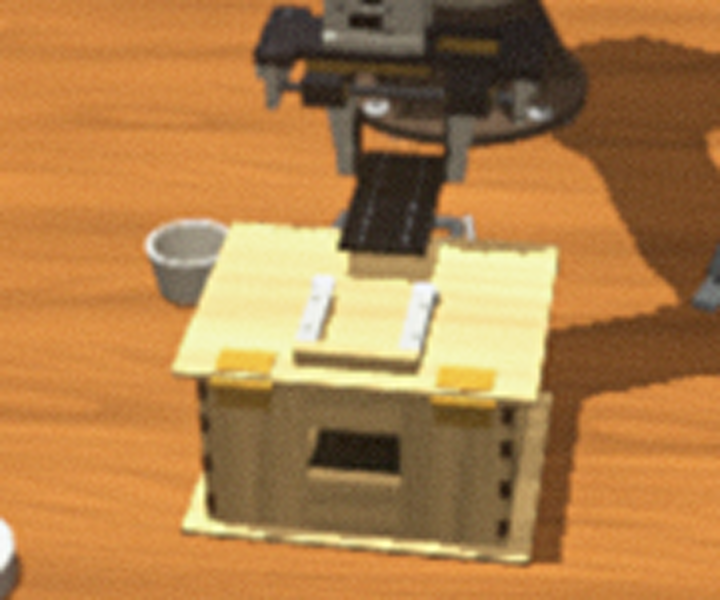

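View pics/t5.png

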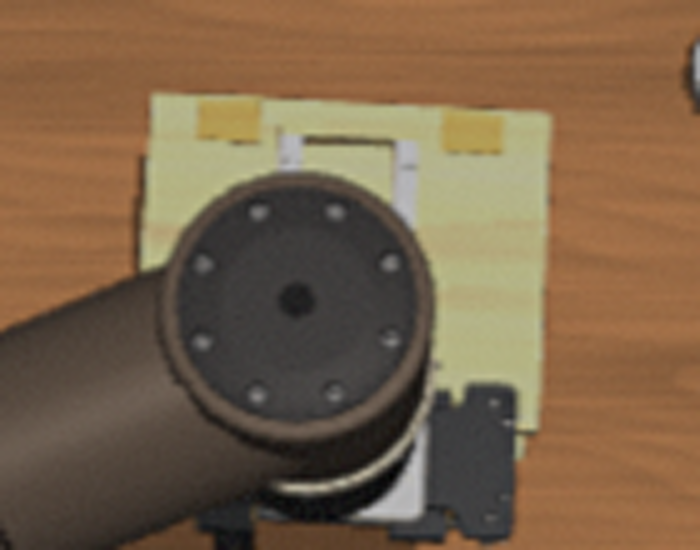

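View pics/w5.png

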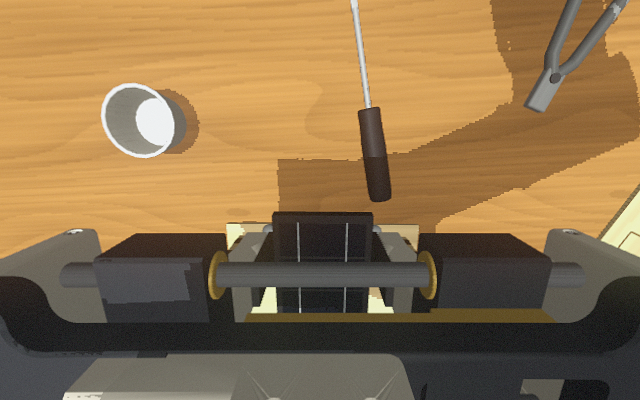

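The scene view shows the panel lined up with the channels, its front edge above the deck front and drooping slightly. I'll check the droop and alignment from the panel's front corners.

Emit:
{"api": "move_arm", "payload": {
  "increments": [
    [[3, -2, 0], 0],
    [[1, 0, -5], 0],
    [[0, 0, -5], 0],
    [[0, 0, 0], 0],
    [[0, 0, 0], 0],
    [[0, 0, 0], 0],
    [[0, 0, 0], 0],
    [[0, 0, 0], 0]
  ]
}}

```text
clock: 10.3
tool_pos: [0.4532, -0.0211, 0.1445]
orientation: [-179.7, -1.1, 177.1]
force: [0.8, -0.4, -1.1]
opening: 0.0595
```

```bash
cat > pred.py <<'E'
from h import *
def pred(s,o,droop=1.15,off=102.5,zoff=5.5):
    p=o["tool_pos"]*1000; a=np.radians(o["orientation"][2]-180)
    e=np.array([np.cos(a),np.sin(a),-np.tan(np.radians(droop))]); n=np.array([-np.sin(a),np.cos(a),0])
    out=[]
    for k in (off,off-125):
        for q in (30,-30): out.append(p+e*k+n*q+[0,0,zoff])
    return np.array(out)
E
python3 - <<'E'
from pred import *
o=ctrl.get_obs();print(o["tool_pos"],o["orientation"],o["force"],o["opening"])
s=shot("scene"); im=s["color"][:,:,::-1].copy()
im=cv2.resize(im[120:270,240:420],None,fx=4,fy=4,interpolation=cv2.INTER_CUBIC)
for d,c in ((0,(255,0,0)),(1.15,(0,255,0)),(3,(0,0,255))):
    for u in proj(s,pred(s,o,d)/1000): cv2.circle(im,tuple(int(v) for v in ((u-[240,120])*4+1.5).round()),2,c,-1)
cv2.imwrite("pics/s6.png",im)
E
```

```text
[ 0.45315571 -0.0210735   0.14445612] [-179.72092369   -1.13500503  177.09538816] [ 0.82063226 -0.37999737 -1.09699588] 0.05949106062057934
```

View pics/s6.png

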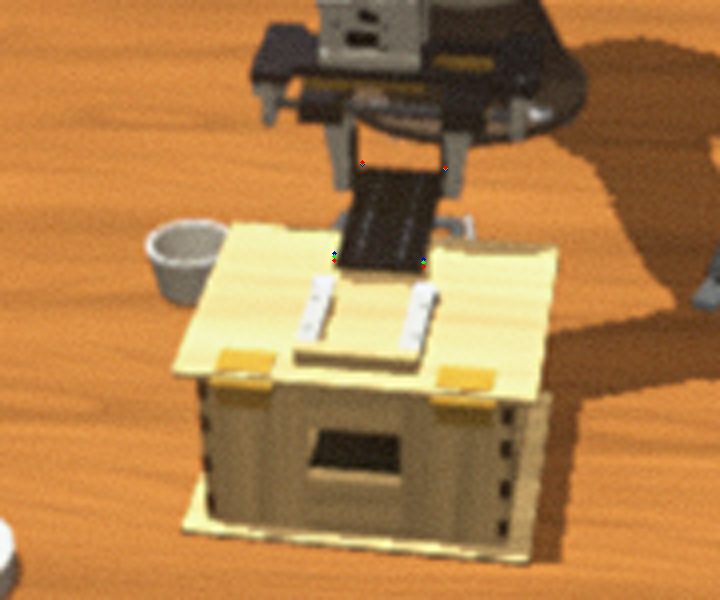

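Run:
```python
from pred import *
o=ctrl.get_obs()
s=ctrl.snapshot("scene"); im=s["color"][:,:,::-1]
cv2.imwrite("pics/s7.png",cv2.resize(im[155:215,310:360],None,fx=10,fy=10,interpolation=cv2.INTER_CUBIC))
th=np.radians(-2.95);e=np.array([np.cos(th),np.sin(th)]);n=np.array([-e[1],e[0]])
for a in (564,582,643):
  for l in (33.5,-29.5): # groove inner lip edges +-26.5 etc
    print(a,l,((proj(s,[[*(e*a+n*l)/1000,.143]])[0]-[310,155])*10+4.5).round())
print("panel",((proj(s,pred(s,o)/1000)-[310,155])*10+4.5).round())
```

```text
564 33.5 [359. 337.]
564 -29.5 [124. 321.]
582 33.5 [351. 373.]
582 -29.5 [113. 357.]
643 33.5 [320. 502.]
643 -29.5 [ 73. 484.]
panel [[359. 305.]
 [136. 290.]
 [414.  71.]
 [206.  58.]]
```

View pics/s7.png

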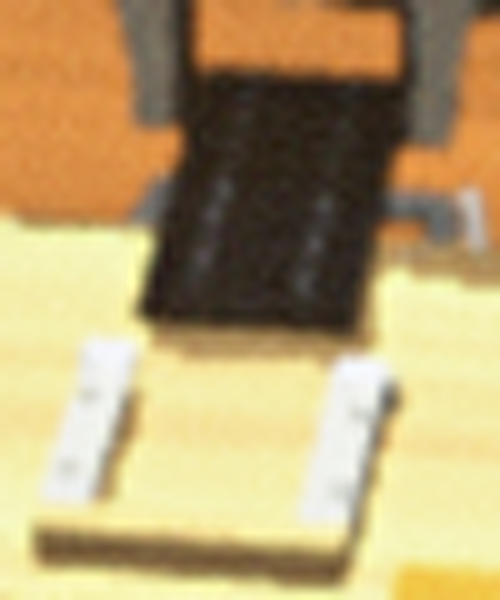

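Aligned within about a millimetre: panel centre and channel centre show the same offset from prediction. Now I'll lower it to the deck.

Emit:
{"api": "move_arm", "payload": {
  "increments": [
    [[0, 0, -4], 0],
    [[0, 0, -3], 0],
    [[0, 0, 0], 0],
    [[0, 0, -1.5], 0],
    [[0, 0, 0], 0],
    [[0, 0, 0], 0],
    [[0, 0, 0], 0],
    [[0, 0, 0], 0]
  ]
}}

```text
clock: 11.2
tool_pos: [0.4532, -0.0211, 0.1353]
orientation: [-179.7, -1.1, 177.1]
force: [-0.3, 0.6, -0.6]
opening: 0.0592
```

Emit:
{"api": "move_arm", "payload": {
  "increments": [
    [[0, 0, -1.5], 0],
    [[0, 0, 0], 0],
    [[0, 0, -1], 0],
    [[0, 0, 0], 0],
    [[0, 0, 0], 0],
    [[0, 0, 0], 0],
    [[0, 0, 0], 0],
    [[0, 0, 0], 0]
  ]
}}

```text
clock: 12.0
tool_pos: [0.4535, -0.021, 0.1331]
orientation: [-179.7, -1.1, 177.1]
force: [-1.0, -0.2, 1.2]
opening: 0.0596
```

Run:
```python
from h import *
o=ctrl.get_obs();print(o["tool_pos"],o["orientation"],o["force"],o["moment"],o["opening"])
s=ctrl.snapshot("scene"); im=s["color"][:,:,::-1]
cv2.imwrite("pics/s8.png",cv2.resize(im[155:215,310:360],None,fx=10,fy=10,interpolation=cv2.INTER_CUBIC))
```

```text
[ 0.45351675 -0.02102111  0.13312613] [-179.73665183   -1.06866628  177.10517256] [-0.97986977 -0.22836217  1.17999358] [ 0.07179766 -0.14822115  0.03723347] 0.05957377402867226
```

View pics/s8.png

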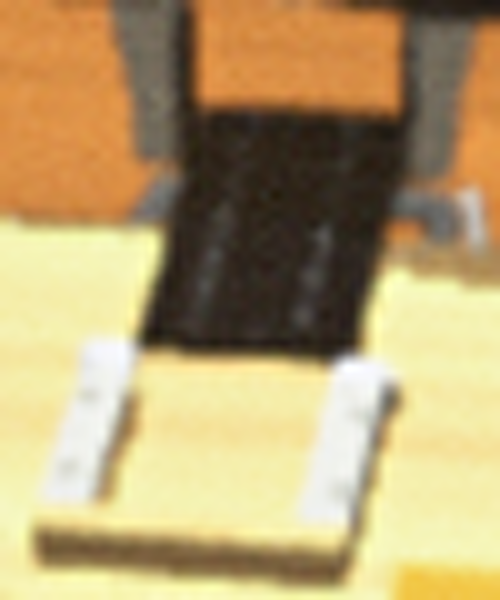

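The panel front is down on the deck, just before the channels at about (138,345) and (358,355) in the crop. I'll measure lateral offset and yaw relative to the channels by ray casting within this one view.

```bash
cat > rel.py <<'E'
from h import *
def rel(zp=.137,save=None):
    s=ctrl.snapshot("scene"); im=s["color"]; F=8
    x0,y0,x1,y1=305,150,365,220
    big=cv2.resize(im[y0:y1,x0:x1],None,fx=F,fy=F,interpolation=cv2.INTER_CUBIC)
    hsv=cv2.cvtColor(big,cv2.COLOR_RGB2HSV)
    W=((hsv[:,:,1]<60)&(hsv[:,:,2]>170)).astype(np.uint8); D=(hsv[:,:,2]<75).astype(np.uint8)
    if save: cv2.imwrite(f"pics/{save}.png",np.hstack([big[:,:,::-1],cv2.merge([W*255,D*255,W*0])]))
    th=np.radians(-2.95);e=np.array([np.cos(th),np.sin(th)]);n=np.array([-e[1],e[0]])
    def wc(u,v,z):
        q=np.c_[x0+(np.array(u)+.5)/F-.5,y0+(np.array(v)+.5)/F-.5]; P=ray(s,q,z)[:,:2]*1000
        return P@e,P@n
    def edges(M,z,tag):
        for c in cv2.findContours(M,0,2)[0]:
            if cv2.contourArea(c)<1500: continue
            x,y,w,h=cv2.boundingRect(c); one=np.zeros_like(M);cv2.drawContours(one,[c],-1,1,-1)
            vs=np.arange(y+int(.25*h),y+int(.8*h),4)
            L=[np.flatnonzero(one[v])[0]-.5 for v in vs];R=[np.flatnonzero(one[v])[-1]+.5 for v in vs]
            for nm,u in(("L",L),("R",R)):
                a,l=wc(u,vs,z); k=np.polyfit(a,l,1); print(tag,nm,"lat@577 %.1f"%np.polyval(k,577),"lat@mid %.1f"%np.median(l),"ang %.1f"%np.degrees(np.arctan(k[0])),"a %.0f..%.0f"%(a.min(),a.max()))
            b=c.reshape(-1,2); a,l=wc(b[:,0],b[:,1],z); print("   ext a",a.min().round(1),a.max().round(1),(x,y,w,h))
    edges(W,.143,"strip"); edges(D,zp,"panel")
E
python3 -c "
from rel import *
rel(.137,'r1')"
```

```text
strip L lat@577 27.7 lat@mid 27.3 ang -0.4 a 594..639
strip R lat@577 42.7 lat@mid 42.6 ang 0.0 a 592..637
   ext a 570.8 655.2 (270, 322, 95, 143)
strip L lat@577 -37.9 lat@mid -38.3 ang -0.6 a 592..638
strip R lat@577 -22.7 lat@mid -22.9 ang -0.2 a 590..636
   ext a 570.1 653.7 (66, 305, 87, 141)
panel L lat@577 -17.8 lat@mid -27.5 ang 6.7 a 430..535
panel R lat@577 35.6 lat@mid 32.6 ang 2.8 a 424..528
   ext a 377.7 565.6 (156, 47, 219, 278)
panel L lat@577 304.5 lat@mid -83.2 ang 60.4 a 356..373
panel R lat@577 193.3 lat@mid 63.8 ang 30.1 a 339..360
   ext a 327.8 376.0 (74, 0, 406, 58)
```

View pics/r1.png

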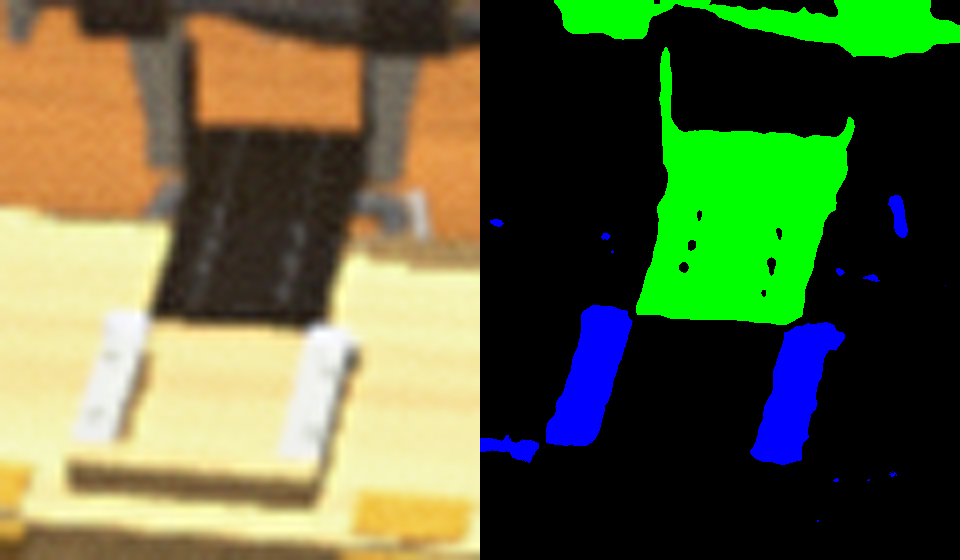

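Run:
```python
from h import *
s=ctrl.snapshot("scene");im=s["color"]; F=8;x0,y0,x1,y1=305,150,365,220
big=cv2.resize(im[y0:y1,x0:x1],None,fx=F,fy=F,interpolation=cv2.INTER_CUBIC)
D=cv2.cvtColor(big,cv2.COLOR_RGB2HSV)[:,:,2]<85
th=np.radians(-2.95);e=np.array([np.cos(th),np.sin(th)]);n=np.array([-e[1],e[0]])
for v in range(190,310,12):
    r=np.flatnonzero(D[v,140:400])+140; 
    q=np.c_[x0+(np.array([r[0]-.5,r[-1]+.5])+.5)/F-.5,[y0+(v+.5)/F-.5]*2]
    out=[]
    for z in (.131,.137):
        P=ray(s,q,z)[:,:2]*1000; out+=[(P@e).round(0),(P@n).round(1)]
    print(v,*out,"c131 %.1f c137 %.1f"%(out[1].mean(),out[3].mean()))
o=ctrl.get_obs();print("tool lat",o["tool_pos"][:2]@n*1000,o["tool_pos"][:2]@e*1000)
```

```text
190 [472. 464.] [-29.6  32.7] [482. 475.] [-27.9  33.8] c131 1.6 c137 2.9
202 [481. 473.] [-30.4  33. ] [491. 483.] [-28.7  34.1] c131 1.3 c137 2.7
214 [489. 481.] [-29.8  31.2] [499. 491.] [-28.1  32.4] c131 0.7 c137 2.1
226 [497. 490.] [-27.8  30.4] [507. 500.] [-26.1  31.6] c131 1.3 c137 2.8
238 [505. 498.] [-27.2  30.4] [515. 508.] [-25.6  31.6] c131 1.6 c137 3.0
250 [513. 506.] [-26.7  29.7] [523. 516.] [-25.   30.9] c131 1.5 c137 2.9
262 [521. 514.] [-26.4  29.6] [531. 524.] [-24.8  30.8] c131 1.6 c137 3.0
274 [529. 522.] [-26.9  29.6] [539. 532.] [-25.2  30.8] c131 1.4 c137 2.8
286 [537. 530.] [-26.6  29.2] [547. 540.] [-25.   30.4] c131 1.3 c137 2.7
298 [545. 538.] [-26.7  29.5] [555. 547.] [-25.1  30.7] c131 1.4 c137 2.8
tool lat 2.3425716088242274 453.991615076635
```

Lateral centres agree within 0.5 mm (panel 2.8, slot 2.25, tool 2.3). I'll slide in slowly.

Emit:
{"api": "move_arm", "payload": {
  "increments": [
    [[3, -0.15, 0], 0],
    [[3, -0.15, 0], 0],
    [[3, -0.15, 0], 0],
    [[3, -0.15, 0], 0],
    [[3, -0.15, 0], 0],
    [[3, -0.15, 0], 0],
    [[0, 0, 0], 0],
    [[0, 0, 0], 0]
  ]
}}

```text
clock: 12.95
tool_pos: [0.4736, -0.022, 0.133]
orientation: [-179.7, -1.1, 177.1]
force: [-1.1, -0.2, 1.0]
opening: 0.0595
```

Emit:
{"api": "move_arm", "payload": {
  "increments": [
    [[4, -0.25, 0], 0],
    [[4, -0.25, 0], 0],
    [[4, -0.25, 0], 0],
    [[4, -0.25, 0], 0],
    [[4, -0.25, 0], 0],
    [[4, -0.25, 0], 0],
    [[0, 0, 0], 0],
    [[0, 0, 0], 0]
  ]
}}

```text
clock: 13.75
tool_pos: [0.5, -0.0236, 0.1329]
orientation: [-179.7, -1.1, 177.1]
force: [-1.0, 0.6, 0.6]
opening: 0.0598
```

Run:
```python
from h import *
o=ctrl.get_obs();print(o["tool_pos"],o["orientation"],o["force"],o["moment"],o["opening"])
s=ctrl.snapshot("scene"); im=s["color"][:,:,::-1]
cv2.imwrite("pics/s9.png",cv2.resize(im[155:215,310:360],None,fx=10,fy=10,interpolation=cv2.INTER_CUBIC))
```

```text
[ 0.50003476 -0.02364064  0.13292672] [-179.72453751   -1.06222883  177.10927728] [-0.98103872  0.646983    0.61178563] [ 0.10886874  0.01158777 -0.02217899] 0.05980223308453278
```

View pics/s9.png

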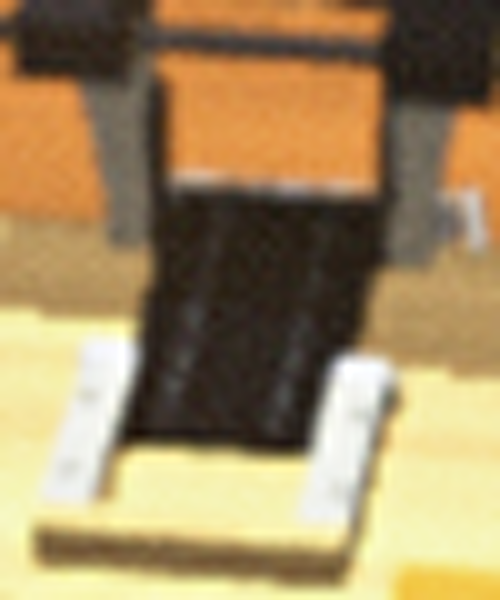

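The panel front is between the channels, under both lips at row ~440, with low forces. I'll continue.

Emit:
{"api": "move_arm", "payload": {
  "increments": [
    [[4, -0.2, 0], 0],
    [[4, -0.2, 0], 0],
    [[4, -0.2, 0], 0],
    [[4, -0.2, 0], 0],
    [[4, -0.2, 0], 0],
    [[4, -0.2, 0], 0],
    [[0, 0, 0], 0],
    [[0, 0, 0], 0]
  ]
}}

```text
clock: 14.6
tool_pos: [0.5262, -0.025, 0.1329]
orientation: [-179.7, -1.1, 177.1]
force: [-0.9, 0.6, 0.8]
opening: 0.0594
```

Emit:
{"api": "move_arm", "payload": {
  "increments": [
    [[2, -0.1, 0], 0],
    [[2, -0.1, 0], 0],
    [[1, 0, 0], 0],
    [[1, 0, 0], 0],
    [[1, 0, 0], 0],
    [[1, 0, 0], 0],
    [[0, 0, 0], 0],
    [[0, 0, 0], 0]
  ]
}}

```text
clock: 15.4
tool_pos: [0.5343, -0.0252, 0.1329]
orientation: [-179.7, -1.1, 177.1]
force: [-0.8, 0.5, -0.2]
opening: 0.0591
```

Emit:
{"api": "move_arm", "payload": {
  "increments": [
    [[1, 0, 0], 0],
    [[1, -0.1, 0], 0],
    [[1, 0, 0], 0],
    [[1, -0.1, 0], 0],
    [[1, 0, 0], 0],
    [[1, -0.1, 0], 0],
    [[0, 0, 0], 0],
    [[0, 0, 0], 0]
  ]
}}

```text
clock: 16.2
tool_pos: [0.5408, -0.0256, 0.1329]
orientation: [-179.7, -1.1, 177.1]
force: [-0.5, -0.7, 0.1]
opening: 0.0591
```

Emit:
{"api": "move_arm", "payload": {
  "increments": [
    [[1, 0, 0], 0],
    [[1, -0.1, 0], 0],
    [[1, 0, 0], 0],
    [[1, -0.1, 0], 0],
    [[0, 0, 0], 0],
    [[0, 0, 0], 0],
    [[0, 0, 0], 0],
    [[0, 0, 0], 0]
  ]
}}

```text
clock: 17.0
tool_pos: [0.5451, -0.0258, 0.1329]
orientation: [-179.7, -1.1, 177.1]
force: [-0.1, 0.2, 0.2]
opening: 0.0594
```

Run:
```python
from h import *
o=ctrl.get_obs();print(o["tool_pos"],o["orientation"],o["force"],o["moment"],o["opening"])
s=ctrl.snapshot("scene"); im=s["color"][:,:,::-1]
cv2.imwrite("pics/s10.png",cv2.resize(im[155:215,310:360],None,fx=10,fy=10,interpolation=cv2.INTER_CUBIC))
s=ctrl.snapshot("top"); im=s["color"][:,:,::-1]
cv2.imwrite("pics/t10.png",cv2.resize(im[120:230,235:375],None,fx=5,fy=5,interpolation=cv2.INTER_CUBIC))
```

```text
[ 0.54514913 -0.02575392  0.13290467] [-179.71991448   -1.09031861  177.11879919] [-0.11731243  0.23044927  0.23577045] [ 0.03951057 -0.06038246 -0.06038732] 0.05944423138652697
```

View pics/s10.png

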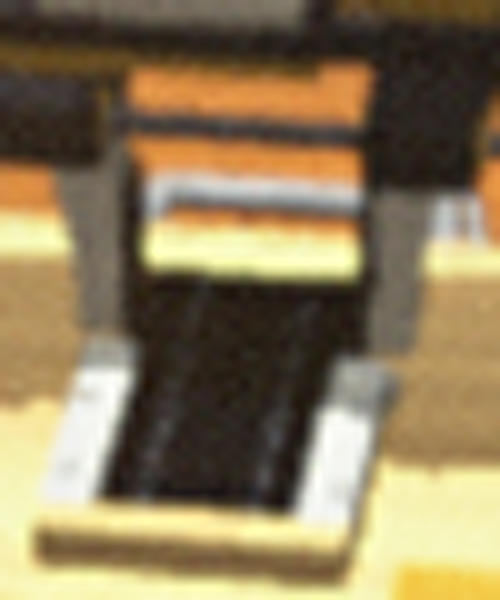

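The stop hides the panel's leading edge (row ~500), and there's no contact force yet. I'll keep going in small steps.

Emit:
{"api": "move_arm", "payload": {
  "increments": [
    [[1, 0, 0], 0],
    [[0.5, -0.1, 0], 0],
    [[0.5, 0, 0], 0],
    [[0.5, 0, 0], 0],
    [[0, 0, 0], 0],
    [[0, 0, 0], 0],
    [[0, 0, 0], 0],
    [[0, 0, 0], 0]
  ]
}}

```text
clock: 17.9
tool_pos: [0.5456, -0.0258, 0.1322]
orientation: [-179.7, -1.3, 177.1]
force: [-2.4, 1.4, 1.2]
opening: 0.0598
```

Emit:
{"api": "move_arm", "payload": {
  "increments": [
    [[2, -0.1, 0], 0],
    [[2, -0.1, 0], 0],
    [[2, -0.1, 0], 0],
    [[2, -0.1, 0], 0],
    [[2, -0.1, 0], 0],
    [[2, -0.1, 0], 0],
    [[2, -0.1, 0], 0],
    [[2, -0.1, 0], 0]
  ]
}}

```text
clock: 18.7
tool_pos: [0.5459, -0.0259, 0.1313]
orientation: [-179.6, -3.0, 177.0]
force: [-9.9, 5.4, 8.1]
opening: 0.0593
```

Run:
```python
from h import *
o=ctrl.get_obs();print(o["tool_pos"],o["orientation"],o["force"],o["moment"],o["opening"])
s=ctrl.snapshot("scene"); im=s["color"][:,:,::-1]
cv2.imwrite("pics/s11.png",cv2.resize(im[155:215,310:360],None,fx=10,fy=10,interpolation=cv2.INTER_CUBIC))
shot("wrist","w11")
```

```text
[ 0.54592919 -0.02587265  0.13130624] [-179.64500555   -2.98699294  177.01394973] [-9.85257736  5.36987063  8.08258734] [ 1.43693261  3.53010287 -0.00401   ] 0.05928674114211371
```

View pics/s11.png

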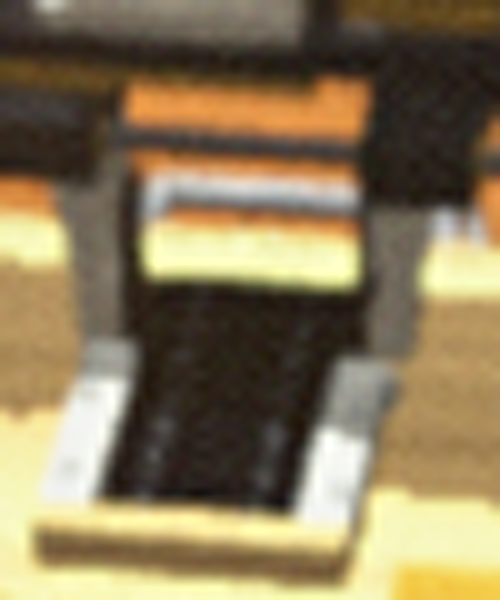

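View pics/w11.png

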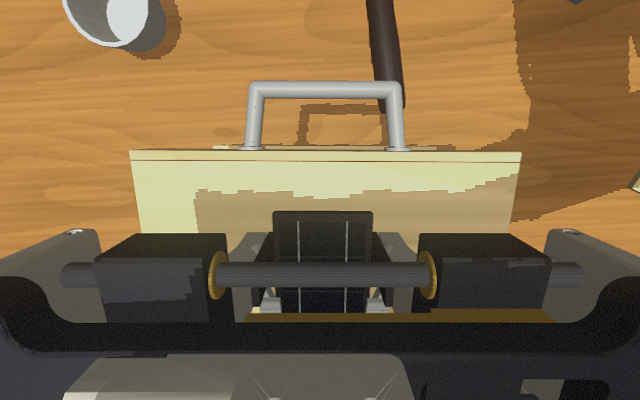

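The wrist view shows the panel rear edge at (323,212) and the deck front edge near row 150–160. When home, the rear edge should be 30 mm behind the front edge, so I'll check that by ray casting.

Run:
```python
from h import *
s=ctrl.snapshot("wrist"); im=s["color"]
cv2.imwrite("pics/w12.png",cv2.resize(im[135:325,230:420,::-1],None,fx=3,fy=3,interpolation=cv2.INTER_CUBIC))
th=np.radians(-3.0);e=np.array([np.cos(th),np.sin(th)])
g=cv2.cvtColor(im,cv2.COLOR_RGB2GRAY)
print(g[142:166,320].tolist(), g[206:218,320].tolist())
for v in (149.5,151,160,161.5): print(v,ray(s,[[320,v]],.130)[0,:2]@e*1000)
print([ (v,ray(s,[[320,v]],.137)[0,:2]@e*1000) for v in (211.5,213)], [ (v,ray(s,[[320,v]],.130)[0,:2]@e*1000) for v in (211.5,213)])
```

```text
[156, 151, 155, 82, 161, 163, 163, 131, 85, 184, 204, 205, 205, 205, 206, 203, 205, 206, 197, 129, 212, 211, 210, 211] [156, 153, 155, 158, 127, 42, 48, 52, 59, 58, 52, 55]
149.5 486.1979993266036
151 487.0625115715579
160 492.2952808995732
161.5 493.17509171110044
[(211.5, np.float64(521.8699967449121)), (213, np.float64(522.7891179588369))] [(211.5, np.float64(523.8155675742307)), (213, np.float64(524.775762885209))]
```

View pics/w12.png

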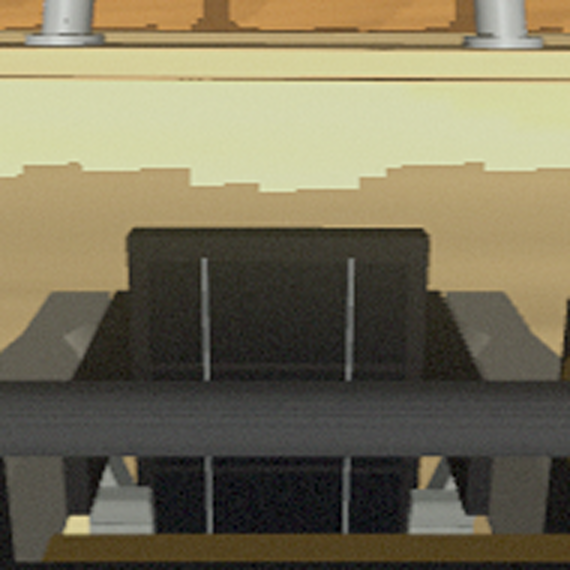

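Run:
```python
from h import *
s=ctrl.snapshot("wrist"); im=s["color"];g=cv2.cvtColor(im,cv2.COLOR_RGB2GRAY)
R=np.array(s["R"]);print("cam",-R.T@np.array(s["t"]))
th=np.radians(-3.0);e=np.array([np.cos(th),np.sin(th)])
A=lambda u,v,z:round(float(ray(s,[[u,v]],z)[0,:2]@e*1000),1)
print("bar top/bot",A(323,82,.120),A(323,97.5,.120), g[78:102,323].tolist())
print("edge .130",A(320,150.5,.130),"line",A(320,161,.130),"edge if face bottom .124",A(320,150,.124))
print("mouth L z.143/.130",A(270,297.7,.143),A(270,297.7,.130))
print("panel rear",A(320,211,.137),A(320,211,.140))
b=ray(s,[[256,90],[396,90]],.120);print(b)
cv2.imwrite("pics/w13.png",cv2.resize(im[280:325,250:400,::-1],None,fx=5,fy=5,interpolation=cv2.INTER_CUBIC))
cv2.imwrite("pics/w14.png",cv2.resize(im[135:170,230:330,::-1],None,fx=7,fy=7,interpolation=cv2.INTER_CUBIC))
```

```text
cam [ 0.47785457 -0.02122553  0.29363434]
bar top/bot 447.7 456.2 [148, 146, 132, 144, 162, 174, 178, 181, 189, 199, 208, 201, 195, 182, 174, 168, 162, 152, 136, 115, 95, 157, 151, 152]
edge .130 486.8 line 492.9 edge if face bottom .124 486.8
mouth L z.143/.130 575.0 583.4
panel rear 521.6 520.7
[[ 0.44953317 -0.05986705  0.12      ]
 [ 0.45395356  0.02276433  0.12      ]]
```

View pics/w13.png

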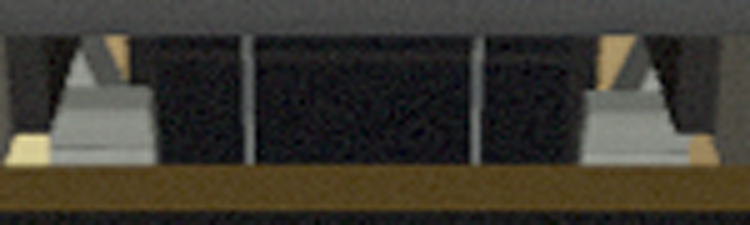

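View pics/w14.png

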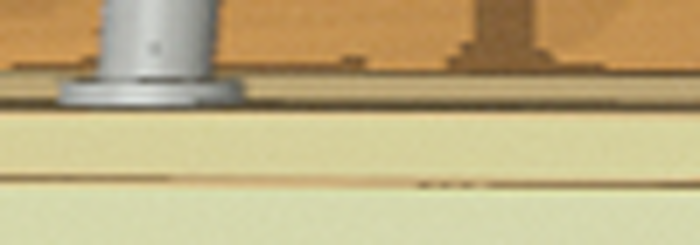

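The push met a firm stop: 10 N with no further travel. By the tool pose the panel rear is at a≈522, 29–30 mm behind the deck seam at 493, which fits fully home. I'll release, rise, and inspect unobstructed.

Emit:
{"api": "move_arm", "payload": {
  "increments": [
    [[0, 0, 0], 0],
    [[0, 0, 0], 0],
    [[0, 0, 0], 0],
    [[0, 0, 0], 0],
    [[0, 0, 0], 0],
    [[0, 0, 0], 0],
    [[0, 0, 0], 0],
    [[0, 0, 0], 0]
  ]
}}

```text
clock: 19.7
tool_pos: [0.5458, -0.0258, 0.1314]
orientation: [-179.6, -3.0, 177.0]
force: [-2.8, 0.8, 1.2]
opening: 0.0594
```

Emit:
{"api": "move_arm", "payload": {
  "increments": [
    [[0, 0, 0], 0],
    [[0, 0, 0], 0],
    [[0, 0, 0], 0],
    [[0, 0, 0], 0],
    [[0, 0, 0], 0],
    [[0, 0, 0], 0],
    [[0, 0, 5], 0],
    [[0, 0, 5], 0]
  ],
  "jaw": 1
}}

```text
clock: 20.5
tool_pos: [0.548, -0.026, 0.1419]
orientation: [-179.6, -2.8, 177.0]
force: [0.8, -0.4, 0.1]
opening: 0.0876
```

Emit:
{"api": "move_arm", "payload": {
  "increments": [
    [[0, 0, 30], 0],
    [[0, 0, 30], 0],
    [[-18, 0, 5], 0.13],
    [[-18, 0, 5], 0.13],
    [[-18, 0, 0], 0.13],
    [[-18, 0, 0], 0.13],
    [[-18, 0, 0], 0.13],
    [[-5, 0, 0], 0.13]
  ]
}}

```text
clock: 21.3
tool_pos: [0.4513, -0.0265, 0.219]
orientation: [-179.5, -2.5, -136.7]
force: [0.3, -0.2, -0.3]
opening: 0.0877
```

Emit:
{"api": "move_arm", "payload": {
  "increments": [
    [[0, 0, 0], 0.13],
    [[0, 0, 0], 0.13],
    [[0, 0, 0], 0.13],
    [[0, 0, 0], 0.13],
    [[0, 0, 0], 0.12],
    [[0, 0, 0], 0],
    [[0, 0, 0], 0],
    [[0, 0, 0], 0]
  ]
}}

```text
clock: 22.1
tool_pos: [0.4505, -0.0263, 0.2241]
orientation: [-179.1, -2.2, -98.6]
force: [1.1, -0.6, 0.4]
opening: 0.0876
```

Run:
```python
from h import *
o=ctrl.get_obs();print(o["clock"],o["joint_pos"],o["tool_pos"],o["orientation"],o["force"],o["opening"])
s=ctrl.snapshot("scene"); im=s["color"][:,:,::-1]
cv2.imwrite("pics/s15.png",cv2.resize(im[155:215,310:360],None,fx=10,fy=10,interpolation=cv2.INTER_CUBIC))
s=ctrl.snapshot("top"); im=s["color"][:,:,::-1]
cv2.imwrite("pics/t15.png",cv2.resize(im[120:230,235:375],None,fx=5,fy=5,interpolation=cv2.INTER_CUBIC))
shot("wrist","w15")
```

```text
22.1 [ 23.97206377  -1.42519969 -27.83333039   2.60457923 -64.09312133
 -33.74326587] [ 0.45052228 -0.02627812  0.22411661] [-179.1400259    -2.23098429  -98.6395737 ] [ 1.07765145 -0.56058107  0.3733153 ] 0.0876452339313764
```

View pics/s15.png

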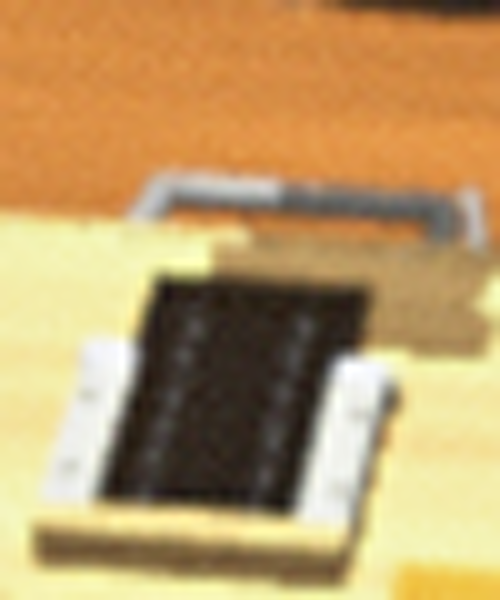

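View pics/t15.png

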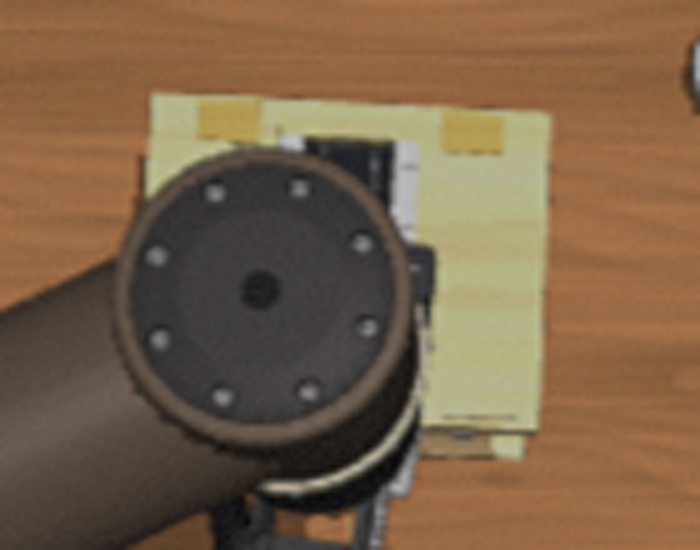

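View pics/w15.png

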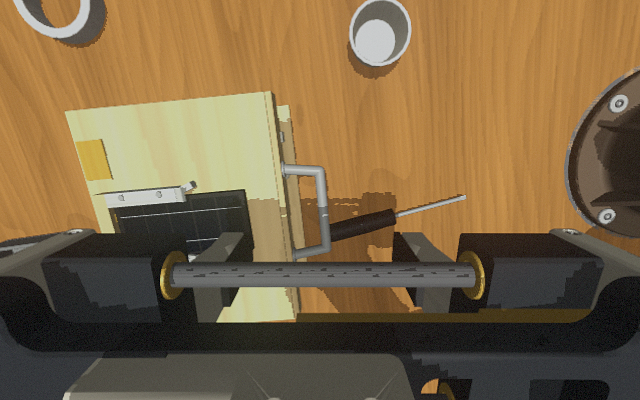

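The wrist view now shows the panel under the channel at (150,195), its rear edge near (246,190–240), and the stop end near (108,210). I'll zoom in there and check the distances.

Run:
```python
from h import *
s=ctrl.snapshot("wrist"); im=s["color"]
cv2.imwrite("pics/w16.png",cv2.resize(im[165:250,85:290,::-1],None,fx=3.9,fy=5,interpolation=cv2.INTER_CUBIC))
s=ctrl.snapshot("top"); im=s["color"]
cv2.imwrite("pics/t16.png",cv2.resize(im[140:170,280:330,::-1],None,fx=14,fy=14,interpolation=cv2.INTER_CUBIC))
```

```text
(no output)
```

View pics/w16.png

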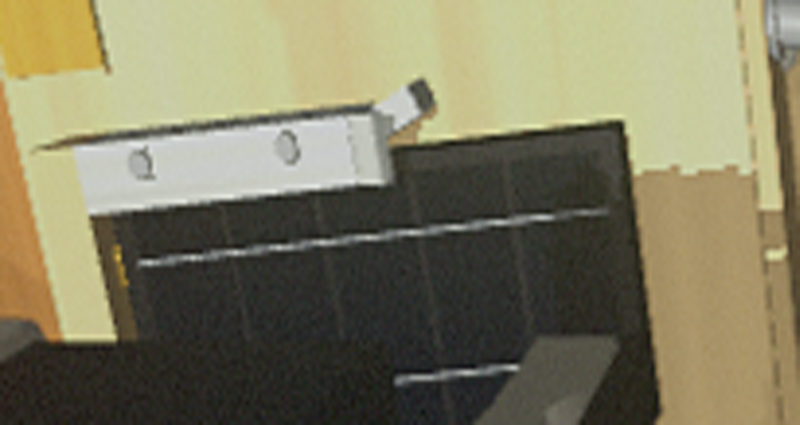

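View pics/t16.png

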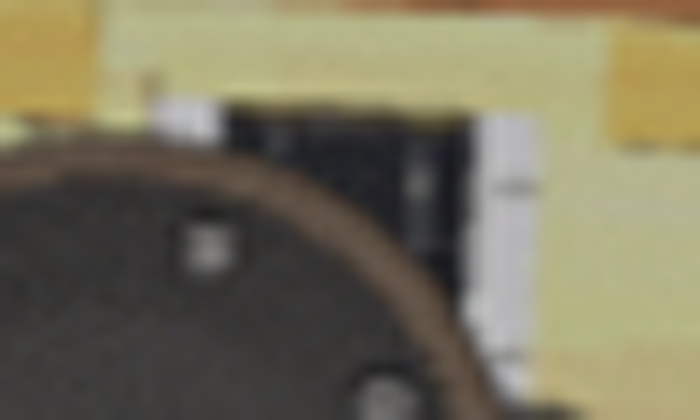

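The panel abuts the stop: only the stop's face shows between stop and cells, and the lips cover both edges. Next I'll measure the handle bar in the wrist view.

Run:
```python
from h import *
s=ctrl.snapshot("wrist"); im=s["color"]
hsv=cv2.cvtColor(im,cv2.COLOR_RGB2HSV)
pts=[]
for v in range(182,216,4):
    r=[u for u in range(308,340) if hsv[v,u,1]<70 and hsv[v,u,2]>90]
    print(v,r[0],r[-1]); pts.append([(r[0]+r[-1])/2,v])
print((ray(s,pts,.120)*1000).round(1)[:, :2].tolist())
print((ray(s,[[320,168],[328,250]],.120)*1000).round(1))
```

```text
182 315 325
186 316 325
190 316 325
194 317 326
198 317 326
202 317 326
206 318 326
210 318 327
214 319 327
[[449.7, -48.1], [449.8, -44.1], [450.4, -40.1], [450.1, -36.0], [450.7, -31.9], [451.3, -27.9], [451.4, -23.8], [451.5, -19.6], [451.6, -15.4]]
[[447.7 -61.6 120. ]
 [452.3  24.  120. ]]
```

The bar is at x≈451.2, y≈-20, which agrees with the top view. Its gap needs a part-open jaw (~20 mm), so I'll set that and centre over the bar.

Emit:
{"api": "move_arm", "payload": {
  "increments": [
    [[1, 5, 0], 0.098],
    [[0, 0, 0], 0],
    [[0, 0, 0], 0],
    [[0, 0, 0], 0],
    [[0, 0, 0], 0],
    [[0, 0, 0], 0],
    [[0, 0, 0], 0],
    [[0, 0, 0], 0]
  ],
  "jaw": -0.54
}}

```text
clock: 23.2
tool_pos: [0.4513, -0.0217, 0.2235]
orientation: [-179.2, -2.3, -93.3]
force: [0.1, 0.7, -0.4]
opening: 0.0291
```

Emit:
{"api": "move_arm", "payload": {
  "increments": [
    [[0, 0, -20], 0],
    [[0, 0, -25], 0],
    [[0, 0, -20], 0],
    [[0, 0, -10], 0],
    [[0, 0, 0], 0],
    [[0, 0, 0], 0],
    [[0, 0, 0], 0],
    [[0, 0, 0], 0]
  ]
}}

```text
clock: 24.0
tool_pos: [0.4535, -0.0213, 0.1494]
orientation: [-178.9, -2.2, -93.3]
force: [0.1, 0.8, 0.1]
opening: 0.0199
```

Run:
```python
from h import *
o=ctrl.get_obs();print(o["clock"],o["tool_pos"],o["orientation"],o["force"],o["opening"])
shot("wrist","w17")
s=ctrl.snapshot("scene"); im=s["color"][:,:,::-1]
cv2.imwrite("pics/s17.png",cv2.resize(im[110:230,270:400],None,fx=5,fy=5,interpolation=cv2.INTER_CUBIC))
```

```text
24.0 [ 0.45349342 -0.02128122  0.14937001] [-178.89988099   -2.18620447  -93.2915991 ] [0.10762081 0.76349089 0.14188915] 0.01992566606327587
```

View pics/w17.png

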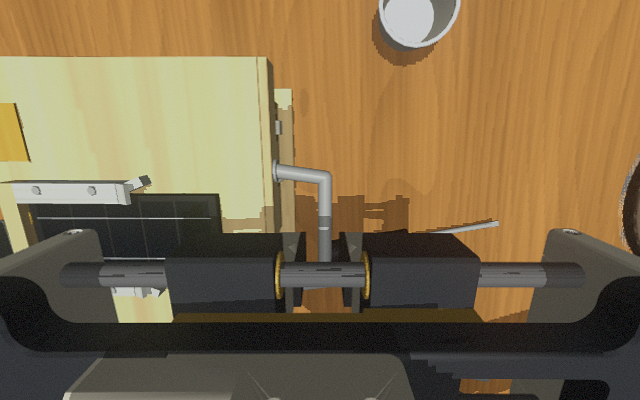

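View pics/s17.png

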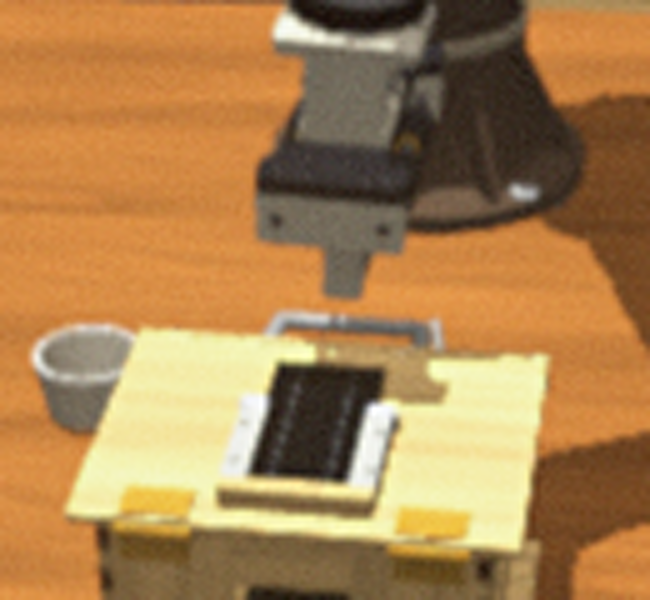

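The bar at u≈318–330 lies between the fingers (305–342). I'll shift 2 mm back and descend.

Emit:
{"api": "move_arm", "payload": {
  "increments": [
    [[-2, 0, 0], 0],
    [[0, 0, 0], 0],
    [[-0.2, 0, -8], 0],
    [[-0.2, 0, -8], 0],
    [[0, 0, -5], 0],
    [[0, 0, 0], 0],
    [[0, 0, 0], 0],
    [[0, 0, 0], 0]
  ]
}}

```text
clock: 24.9
tool_pos: [0.4506, -0.0213, 0.1264]
orientation: [-178.9, -2.2, -93.3]
force: [-0.0, 0.2, -0.3]
opening: 0.0201
```

Emit:
{"api": "move_arm", "payload": {
  "increments": [
    [[0.5, 0, -5], 0],
    [[0, 0, -5], 0],
    [[0, 0, -5], 0],
    [[0, 0, 0], 0],
    [[0, 0, 0], 0],
    [[0, 0, 0], 0],
    [[0, 0, 0], 0],
    [[0, 0, 0], 0]
  ]
}}

```text
clock: 25.7
tool_pos: [0.4515, -0.0213, 0.1104]
orientation: [-178.9, -2.2, -93.3]
force: [0.1, -0.0, 0.0]
opening: 0.0201
```

Run:
```python
from h import *
o=ctrl.get_obs();print(o["clock"],o["tool_pos"],o["orientation"],o["force"],o["opening"])
s=shot("wrist","w18")
s=ctrl.snapshot("scene"); im=s["color"][:,:,::-1]
cv2.imwrite("pics/s18.png",cv2.resize(im[110:230,270:400],None,fx=5,fy=5,interpolation=cv2.INTER_CUBIC))
```

```text
25.7 [ 0.45148837 -0.02126637  0.110445  ] [-178.86372894   -2.16885427  -93.29541723] [ 0.05992268 -0.02370402  0.017468  ] 0.020105040764358942
```

View pics/w18.png

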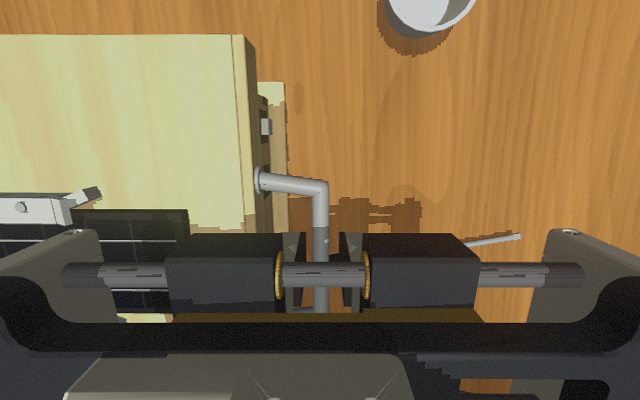

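View pics/s18.png

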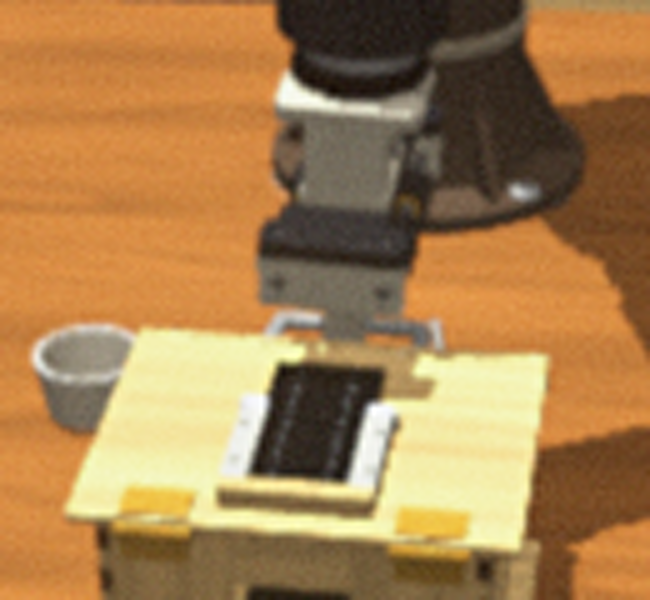

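A finger is on each side of the bar with no force. Closing now.

Emit:
{"api": "move_arm", "payload": {
  "increments": [
    [[0, 0, 0], 0],
    [[0, 0, 0], 0],
    [[0, 0, 0], 0],
    [[0, 0, 0], 0],
    [[0, 0, 0], 0],
    [[0, 0, 0], 0],
    [[0, 0, 0], 0],
    [[0, 0, 0], 0]
  ],
  "jaw": -1
}}

```text
clock: 26.6
tool_pos: [0.4527, -0.0212, 0.1108]
orientation: [-178.7, -2.1, -93.3]
force: [0.6, -0.9, -1.3]
opening: 0.0087
```

Emit:
{"api": "move_arm", "payload": {
  "increments": [
    [[0, 0, 3], 0],
    [[0.1, 0, 5], 0],
    [[0.2, 0, 5], 0],
    [[0.3, 0, 5], 0],
    [[0.4, 0, 5], 0],
    [[0.5, 0, 5], 0],
    [[0.6, 0, 5], 0],
    [[0.6, 0, 4], 0]
  ]
}}

```text
clock: 27.4
tool_pos: [0.4556, -0.0213, 0.151]
orientation: [-178.7, -2.2, -93.3]
force: [3.3, -1.0, -2.5]
opening: 0.0089
```

Run:
```python
from h import *
o=ctrl.get_obs();print(o["clock"],o["tool_pos"],o["orientation"],o["force"],o["moment"],o["opening"])
s=ctrl.snapshot("scene"); im=s["color"][:,:,::-1]
cv2.imwrite("pics/s19.png",cv2.resize(im[110:230,270:400],None,fx=5,fy=5,interpolation=cv2.INTER_CUBIC))
```

```text
27.4 [ 0.45558631 -0.02128917  0.15098827] [-178.73080126   -2.15808235  -93.26970201] [ 3.31611815 -0.95536678 -2.50187896] [-0.34392744 -0.68392523  0.03732556] 0.008940058049319119
```

View pics/s19.png

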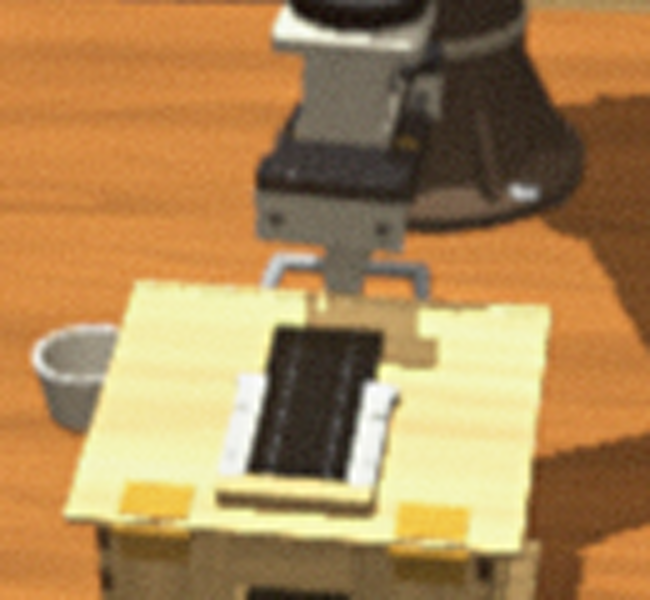

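The roof lifts with the grip, to about 10.7° now. I'll follow the arc.

Emit:
{"api": "move_arm", "payload": {
  "increments": [
    [[0.9, 0, 5.2], 0],
    [[1.1, -0.1, 5.2], 0],
    [[1.2, 0, 5.1], 0],
    [[1.4, -0.1, 5.1], 0],
    [[1.5, -0.1, 5.1], 0],
    [[1.6, -0.1, 5], 0],
    [[1.7, -0.1, 5], 0],
    [[1.9, -0.1, 5], 0]
  ]
}}

```text
clock: 28.25
tool_pos: [0.4674, -0.022, 0.1949]
orientation: [-178.8, -2.2, -93.3]
force: [2.4, -1.0, -3.3]
opening: 0.0089
```

Emit:
{"api": "move_arm", "payload": {
  "increments": [
    [[2, -0.1, 4.4], 0],
    [[2, -0.1, 4.3], 0],
    [[2.1, -0.1, 4.3], 0],
    [[2.2, -0.1, 4.2], 0],
    [[2.3, -0.1, 4.1], 0],
    [[2.3, -0.1, 4.1], 0],
    [[2.4, -0.1, 4], 0],
    [[2.4, -0.1, 3.9], 0]
  ]
}}

```text
clock: 29.05
tool_pos: [0.4846, -0.023, 0.2303]
orientation: [-179.0, -2.2, -93.3]
force: [0.3, -0.8, -2.8]
opening: 0.0088
```

Run:
```python
from h import *
o=ctrl.get_obs();print(o["clock"],o["tool_pos"],o["orientation"],o["force"],o["moment"],o["opening"])
s=ctrl.snapshot("scene"); im=s["color"][:,:,::-1]
cv2.imwrite("pics/s20.png",cv2.resize(im[90:230,270:400],None,fx=4,fy=4,interpolation=cv2.INTER_CUBIC))
shot("wrist","w20")
```

```text
29.05 [ 0.48456774 -0.02300176  0.23034224] [-179.03065679   -2.18233832  -93.30378136] [ 0.3331077  -0.79778578 -2.79057447] [ 0.09015606  0.16213715 -0.01199526] 0.008821504827293335
```

View pics/s20.png

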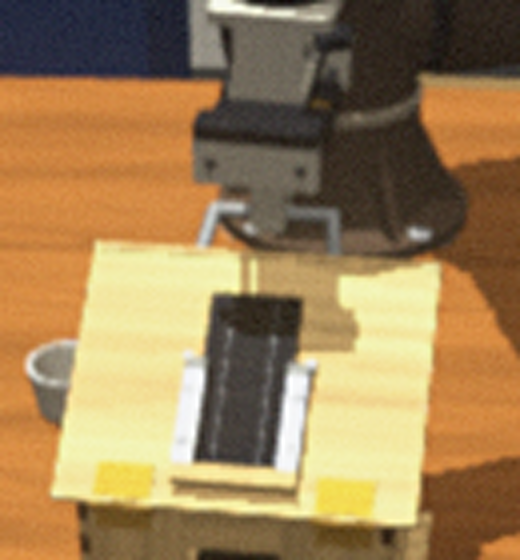

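View pics/w20.png

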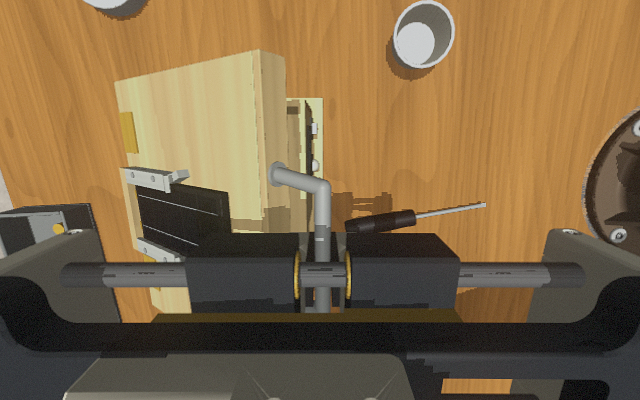

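About 33.4°. The last stretch to 40° needs ~20 mm up and 16 mm forward.

Emit:
{"api": "move_arm", "payload": {
  "increments": [
    [[2.5, -0.1, 3.5], 0],
    [[2.6, -0.1, 3.4], 0],
    [[2.6, -0.2, 3.3], 0],
    [[2.7, -0.1, 3.2], 0],
    [[2.7, -0.2, 3.1], 0],
    [[2.7, -0.1, 3], 0],
    [[0, 0, 0], 0],
    [[0, 0, 0], 0]
  ]
}}

```text
clock: 29.95
tool_pos: [0.4991, -0.0239, 0.2516]
orientation: [-179.3, -2.2, -93.3]
force: [-3.3, 0.5, -0.6]
opening: 0.009
```

Run:
```python
from h import *
o=ctrl.get_obs();print(o["clock"],o["tool_pos"],o["orientation"],o["force"],o["moment"],o["opening"])
z=o["tool_pos"][2]*1000-110.8
print("angle",np.degrees(np.arcsin((z-4)/216.04))+1.06, "fwd",o["tool_pos"][0]*1000-452.7)
s=ctrl.snapshot("scene"); im=s["color"][:,:,::-1]
cv2.imwrite("pics/s21.png",cv2.resize(im[90:230,270:400],None,fx=4,fy=4,interpolation=cv2.INTER_CUBIC))
shot("wrist","w21"); shot("top","t21",(220,100,380,240),4)
```

```text
29.95 [ 0.49905317 -0.02386833  0.25161913] [-179.30822838   -2.18776341  -93.32537731] [-3.31563604  0.51834085 -0.59152009] [ 0.41855585  1.33830419 -0.05547429] 0.008964913128823422
angle 40.35435515509804 fwd 46.35316609759559
```

View pics/s21.png

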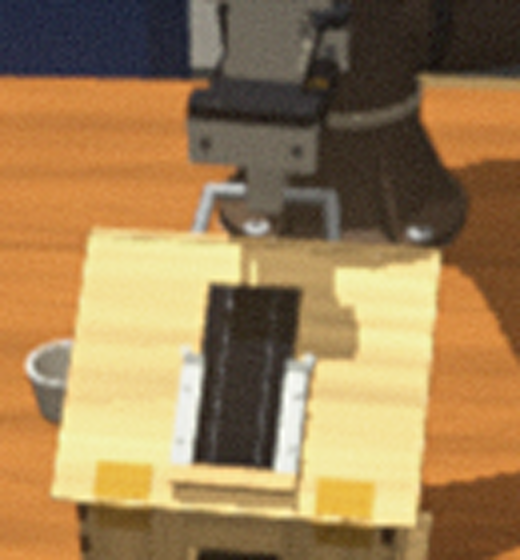

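View pics/w21.png

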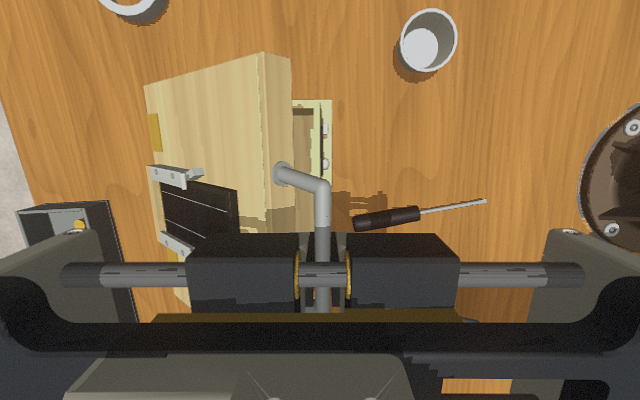

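View pics/t21.png

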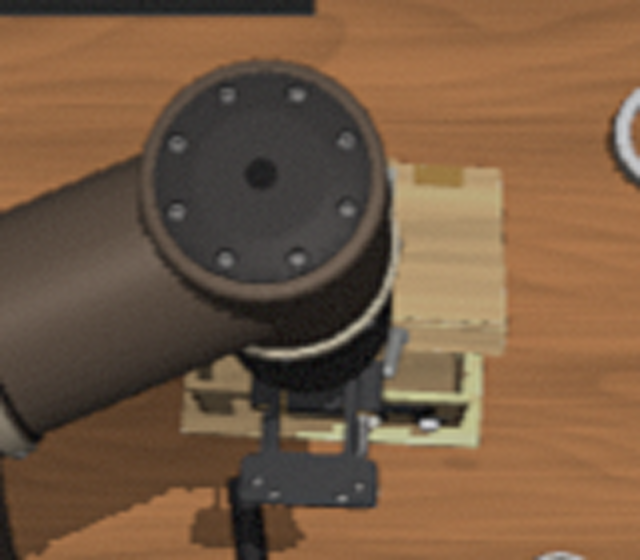

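By tool travel the height gives 40.35° and the forward shift 39.35°, so about 40° overall. As an independent check I'll measure the roof's front corners in the scene view.

Run:
```python
from h import *
s=ctrl.snapshot("scene"); im=s["color"]
x0,y0=270,110
cv2.imwrite("pics/s22.png",cv2.resize(im[130:170,280:400,::-1],None,fx=6,fy=6,interpolation=cv2.INTER_CUBIC))
th=np.radians(-3.0);e=np.array([np.cos(th),np.sin(th),0]);n=np.array([-e[1],e[0],0])
def corner(q,l,r=181.5,h=6):
    q=np.radians(q); return e*(668.6-r*np.cos(q)+h*np.sin(q))+n*(2+l)+np.array([0,0,124+r*np.sin(q)+h*np.cos(q)])
for q in (0,37,38.5,40,41.5,43):
    P=np.array([corner(q,-115),corner(q,115)])/1000
    print(q,proj(s,P).round(2).tolist(),((proj(s,P)-[280,130])*6+2.5).round(0).tolist())
P=np.array([e*(668.6)+n*(2+l)+np.array([0,0,124]) for l in(-115,115)])/1000
c=cv2.cvtColor(cv2.imread("pics/scene0.png"),cv2.COLOR_BGR2RGB)
cv2.imwrite("pics/s0c.png",cv2.resize(c[160:220,280:400,::-1],None,fx=6,fy=6,interpolation=cv2.INTER_CUBIC))
print("closed in s0c",((proj(s,np.array([corner(0,-115),corner(0,115)])/1000)-[280,160])*6+2.5).round(0).tolist())
```

```text
0 [[297.31, 174.34], [378.81, 179.74]] [[106.0, 269.0], [595.0, 301.0]]
37 [[292.22, 146.74], [379.29, 151.8]] [[76.0, 103.0], [598.0, 133.0]]
38.5 [[291.89, 146.03], [379.26, 151.08]] [[74.0, 99.0], [598.0, 129.0]]
40 [[291.57, 145.35], [379.23, 150.41]] [[72.0, 95.0], [598.0, 125.0]]
41.5 [[291.23, 144.72], [379.19, 149.77]] [[70.0, 91.0], [598.0, 121.0]]
43 [[290.88, 144.13], [379.15, 149.18]] [[68.0, 87.0], [597.0, 118.0]]
closed in s0c [[106.0, 89.0], [595.0, 121.0]]
```

View pics/s22.png

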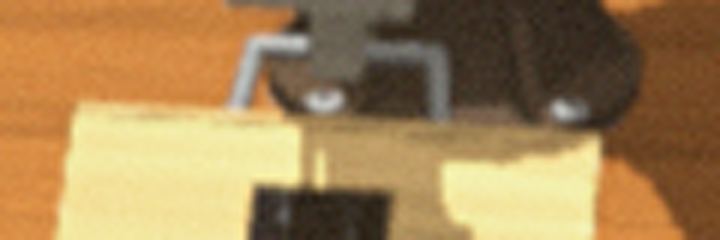

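View pics/s0c.png

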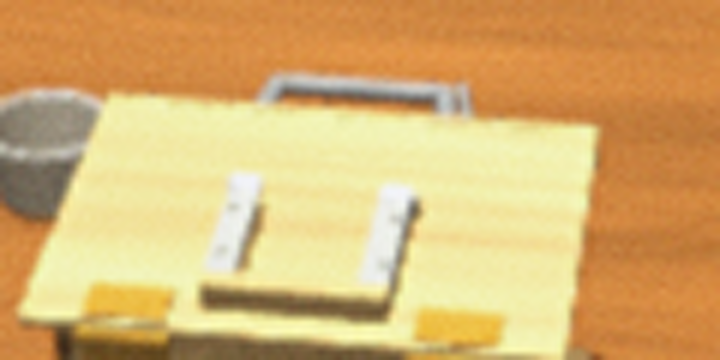

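After removing the closed-roof bias (+6 px), the corners at (75,103) and (600,132) give ≈39.5°. I'll nudge forward slightly to relieve the 3 N and then check that it's steady.

Emit:
{"api": "move_arm", "payload": {
  "increments": [
    [[0.8, 0, 0], 0],
    [[0, 0, 0], 0],
    [[0, 0, 0], 0],
    [[0, 0, 0], 0],
    [[0, 0, 0], 0],
    [[0, 0, 0], 0],
    [[0, 0, 0], 0],
    [[0, 0, 0], 0]
  ]
}}

```text
clock: 30.95
tool_pos: [0.4988, -0.0239, 0.2513]
orientation: [-179.4, -2.2, -93.3]
force: [-3.7, 1.2, 0.3]
opening: 0.0089
```

Emit:
{"api": "move_arm", "payload": {
  "increments": [
    [[0, 0, 0], 0],
    [[0, 0, 0], 0],
    [[0, 0, 0], 0],
    [[0, 0, 0], 0],
    [[0, 0, 0], 0],
    [[0, 0, 0], 0],
    [[0, 0, 0], 0],
    [[0, 0, 0], 0]
  ]
}}

```text
clock: 31.75
tool_pos: [0.4988, -0.0239, 0.2513]
orientation: [-179.4, -2.2, -93.3]
force: [-3.8, 1.4, 1.3]
opening: 0.0087
```

Run:
```python
from h import *
o=ctrl.get_obs();print(o["clock"],o["tool_pos"],o["force"],o["opening"])
z=o["tool_pos"][2]*1000-110.8
print("angle z",np.degrees(np.arcsin((z-4)/216.04))+1.06,"x",np.degrees(np.arccos((216-(o["tool_pos"][0]*1000-452.7))/216.04))+1.06)
shot("scene","s23",(100,70,500,320),2)
```

```text
31.75 [ 0.49881864 -0.02385084  0.25130759] [-3.82523577  1.43651186  1.33879741] 0.008658712563759573
angle z 40.247673989535585 x 39.21501607782701
```

View pics/s23.png

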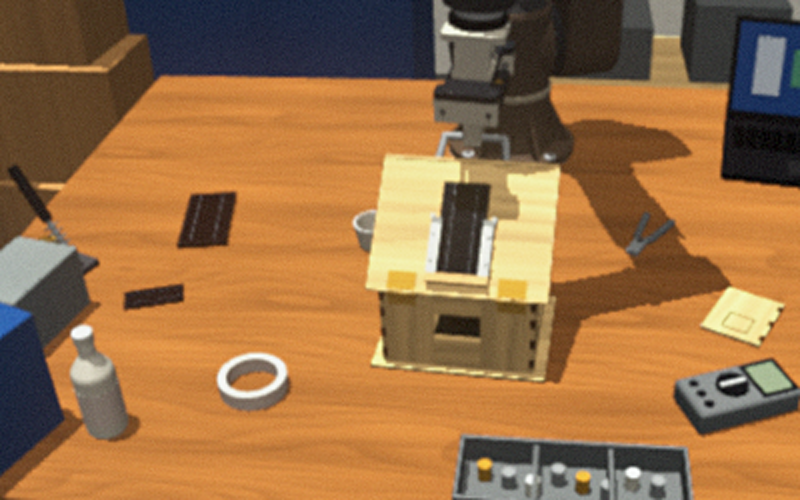

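Steady at about 39.7° with low forces. The panel is still in place and the bystanders are untouched, so I'm handing in.

```bash
python3 -c "
from plant import ctrl
print(ctrl.close_job())"
```

```text
the job is handed in; nothing more can be done
None
```

I slid the middle-sized panel, cells up, into the slot until it stopped firmly against the end stop. I then gripped the handle bar, raised the roof along its arc, and handed the job in at 31.8 s still holding it near 40°.

**Roof angle:** the last checks averaged just under 40°. Handle height gave 40.2°, forward travel 39.2°, and the roof corners in the scene view about 39.5°. The pose did not move over the last 0.8 s. The last wrist force reading was about 4 N.

**Panel seating:** pushing at about 10 N gave no further travel, and close views showed the panel against the stop. The distance from the panel's rear edge to the roof front did not agree cleanly. It measured 29 mm to the deck seam, against the 30 mm expected, but 35 mm to the outer rail. I took the seam as the deck's front edge.

**Grip on the bar:** the fingers read 8.7–9 mm on the 10 mm bar, slightly under its size. I saw no slip.

**Rest of the table:** I saw no bystander moved in the final scene view. The screwdriver was hidden from that view; the wrist picture at about 40° showed it lying in front of the house, which I did not measure against its start.

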